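# Weigh the refill vials on the sprung hook and set aside the low ones

## Task

Weigh the vials that stand in the fixed five-well rack, one after another from left to right: hang each by its neck on the sprung hook, let go of it and wait until it has settled. A vial that pulls the hook down to the bold 40 mm line or beyond goes back upright into a well of the five-well rack; a lighter one goes upright into a well of the loose four-well carry rack. Leave the hook empty, and do not disturb the other things on the worktop.

Things in the scene. Friction and masses are not known exactly. Their poses are not given: they have to be found in the camera images.
- vial_1: Vial of unknown weight, 50 to 150 g. Amber body 26 mm across to 44 mm height (foot bevelled to 23 mm), neck 13 mm across from 44 to 66 mm, white cap 26 mm across from 66 to 104 mm. Origin: centre of its underside, z up. Grip the cap, fingertips above its lower edge when at the hook. May be absent. Starts in well 1 of the five-well rack, counted from the left.
- vial_2: A vial like vial_1, unknown weight. May be absent. Starts in well 2 of the five-well rack, counted from the left.
- vial_3: A vial like vial_1, unknown weight. May be absent. Starts in well 3 of the five-well rack, counted from the left.
- vial_4: A vial like vial_1, unknown weight. May be absent. Starts in well 4 of the five-well rack, counted from the left.
- vial_5: A vial like vial_1, unknown weight. May be absent. Starts in well 5 of the five-well rack, counted from the left.
- rack: Five-well rack, fixed: white block 56 x 233 x 48 mm (x, y, z), one row of square wells 29 x 29 mm centred at y = +90, +45, 0, -45, -90 mm in its frame (+y to the robot's left). Origin: centre of its underside; well floors 8 mm above that (where a seated vial's underside is), mouths 48 mm.
- carry: Four-well carry rack, loose, 0.9 kg, empty at the start: white block 56 x 188 x 48 mm with a small steel tab sticking out 13 mm at either end; square wells 29 x 29 mm in a row at y = +67.5, +22.5, -22.5, -67.5 mm in its frame. Origin: centre of its underside; well floors 8 mm above that, mouths 48 mm.
- balance: Spring balance, fixed: grey foot 105 x 100 x 12 mm, aluminium column 221 mm high with a white scale plate 60 mm wide. Origin: on the worktop under the column. The hook reaches out along its -x, roughly towards the robot: a level fork of two round steel prongs 6 mm thick, 17 mm clear between them, open towards -x, joined to the column by a bar behind.
- hook_seat (a point): Where a hung vial's axis belongs, midway between the prongs, level with their tops; 110 mm along -x from the balance's origin, 190 mm up when unloaded; goes down with the hook. 17 to 30 mm in front of it the prongs spread and rise 5 mm. Bring the neck in from there along x with the cap's edge 8 to 14 mm above this point, then lower. The cap rests on the prongs: a hung vial's underside is 66 mm below.
- hook (a joint): How far the hook has gone down (m): 0 unloaded, at most 0.075. Spring 24.5 N/m: 100 g gives 0.040, in proportion. It swings for about a second after a vial is let go. The scale plate has fine lines every 10 mm from 0 and long bold ones at 0.040; a small dark pointer moves along it with the hook.
- jar_a: Bystander to leave alone: small white jar with a white lid, 39 x 39 x 38 mm. Origin: centre of its underside.
- jar_b: Bystander to leave alone: small white jar with a cream lid, 39 x 39 x 38 mm. Origin: centre of its underside.
- cup_a: Bystander to leave alone: pink waisted dappen dish, 39 x 39 x 25 mm. Origin: centre of its underside.
- mouse: Bystander to leave alone: black computer mouse, 106 x 61 x 38 mm. Origin: centre of its underside.
- spool_a: Bystander to leave alone: pink spool, 39 x 39 x 14 mm. Origin: centre of its underside.
- spool_b: Bystander to leave alone: grey spool, 39 x 39 x 14 mm. Origin: centre of its underside.
- block_purple: Bystander to leave alone: purple silicone bite block, 16 x 68 x 19 mm. Origin: centre of its underside.
Things that resemble listed ones, but are neither listed nor needed, are in the scene too. What is shaped like the vial_4 but pink or purple is not meant. Leave any pink look-alike of the vial_5 alone.

How it is judged:
By the outcome, as a careful person would: the job done as asked, in the order asked, and still so for the second after the job is handed in, with the robot touching nothing.
Of vial_1, vial_2, vial_3, vial_4, vial_5 only 3 to 4 are there at a start; the rules pass over those that are not, and their reading is None.
At some moment in a run one of carry may be knocked a few centimetres aside while the robot is not near it.
It also fails if it takes over 210 s, if anything falls off the work surface, if the arm or the gripper's body presses on something with over 40 N, if the wrist force passes 120 N, or if a joint passes its speed limit or range.

## Robot

A 7-joint arm with a two-finger parallel gripper is mounted at the origin on a cart in front of the work surface, level with it; the furniture and walls round the work are solid. World frame = base frame: x ahead of the robot, y to its left, z up, the work surface at z = 0. Lengths are in m, angles in degrees, forces in N, time in s.
With the tool pointing down it reaches from about 0.425 to 0.875 m from the base axis. Payload 4.7 kg.
Tool frame: the origin (TCP) lies between the finger pads; the fingertips stand env.finger_overhang ahead of it and the grasp point (between the pads) lies 5 mm behind it (env.finger_overhang is the distance from the TCP to the fingertips, in m); z points along the fingers, y is the line along which they close (so a half turn about z gives the same grasp; the last joint's range is limited). The gripper opens to 87 mm and grips with 3 to 60 N. Pads are 19 mm wide; open, the fingers measure 117 mm over their backs; the gripper's body (75 mm by 190 mm) begins 51 mm behind the grasp point.
Start: joints at [-76.37, 18.392, -4.016, 83.108, 1.295, 78.541, -3.26], TCP at [0.144, 0.634, 0.237] pointing down, gripper open.
Joint ranges: [-163.93, 163.93], [-17.29, 119.83], [-79.2, 71.16], [3.27, 140.29], [-89.18, 269.18], [5.43, 117.66], [-154.24, 154.24]. Speed limits (degrees/s): [147.25, 147.25, 180, 180, 180, 180, 180].

## Interface

Orientations are given as [roll, pitch, yaw] about the fixed x, y, z axes, in that order (R = Rz(yaw) Ry(pitch) Rx(roll)).
In Python, from cell import telemetry, eyes, env, models gives the robot as it stands. The module is installed in compiled form; this text tells all that it offers.
- The arm moves only by the tool drive_tool, never from a script. Its arguments are lists of equal length, an entry for each row: "angular": the turn, a rotation vector about the tool's x, y, z in rad, a list of three; "delta_pos": the shift along the tool's x, y, z in cm, a list of three; "gripper": the finger opening in cm, from 0 to 8.7. A call has 1 to 20 rows; each row shifts and turns the commanded pose from where the row before left it, along the tool's axes as they then stand; what a row does not reach is not made up. A row lasts 1/10 s, in which the tool goes at most 50 mm and 8.59 degrees, less where a joint would pass 70% of its speed; a pose out of reach is approached as far as the arm can. A call with a gripper value outside its range is refused whole. The fingers move at their own pace and stop on an object; "squeeze" is the grip in N (left out, the last holds). Time passes only in rows, so rows that do not move let the fingers close. It gives the time, the measured TCP pose, the force, the opening and the grip force at its end, in the units of the state.
- telemetry.get_obs(): the state, without advancing time (a new reading comes with each control period).
- eyes.read_camera(name): name is "scene" or "top" or "wrist"; returns a dict with "pixels" (384x512x3 uint8, red, green, blue), "mtx" (3x3 intrinsics, pixels), "D" ([k1, k2, p1, p2, k3] as OpenCV has them; the pictures are not rectified), "origin" and "orientation" of the camera in the world. Camera axes: x right, y down, z forward; pixel columns grow to the right and rows downward; lengths in m; the calibration is good to about 2 mm. A picture is of the moment at which its call begins. There is no depth.
- env.sign_off(): hands the job in; it is judged then, once.
Trained networks look in a picture, given as the dict that the camera call returned (one of the last four; its "shot" number tells which), for a name from the list of things; names that differ only in an ending like _2 or _b are one class to them, and where a whole thing is asked for, a point or a joint stands for the part that bears it (a point fixed in the world has none). Each returns a list of dicts, best first, with "p" (0 to 1); they miss things now and then, are a little off and sometimes report something else, mostly with a low value. They report only what shows in the picture. A call takes as long as a camera call. They do not tell look-alikes from the thing itself.
- models.search_frame(picture, target): "centre" ([column, row] in pixels, amid what is visible of it).
- models.cut_out(picture, target): "pixels" (384x512 bool, what is visible of it) and "centre" ([column, row] in pixels, amid what is visible of it).
The state is a dict: "time_s": time; "qpos": joint angles; "joint_velocities": joint speeds; "effort": joint torques, N m; "tool_pos": TCP position; "tool_rot": TCP orientation; "force": force on the tool from outside, world axes, zero at the start; "wrist_torque": the same for the moment, N m; "grip_width": finger opening in m; "grasp_force": force on a finger pad.
Only numpy, scipy, OpenCV 4.12 (cv2) and the standard library are available. Lean on these libraries where they do the work, as an engineer would, in place of code of your own. Each camera call takes 0.05 s, during which the arm holds its last target. There are 200 camera calls.

## Working session

There is one attempt and no reset: what is moved stays moved. The work goes in short steps, Python scripts to look and compute and a tool call to move; the robot and the scene stay as the last step left them, time stands still between calls to the robot, and variables do not carry over. Pictures are saved under pics/ and viewed, at most 14 in all, crops included, and the job is handed in when it is done.

Besides the shell and the picture viewer there is one more tool, called by a JSON object that holds its "op" and its "data". drive_tool: Moves the arm, as the interface text tells. Its arguments: {"type":"object","properties":{"angular":{"type":"array","items":{"type":"array","items":{"type":"number"}}},"delta_pos":{"type":"array","items":{"type":"array","items":{"type":"number"}}},"gripper":{"type":"array","items":{"type":"number"}},"squeeze":{"type":"number"}},"required":["angular","delta_pos","gripper"]}

```bash
mkdir -p pics
cat > h.py <<'E'
import numpy as np, cv2
from cell import telemetry, eyes, env, models
def save(p,n): cv2.imwrite(f'pics/{n}.png',cv2.cvtColor(p['pixels'],cv2.COLOR_RGB2BGR))
def R(c):
    o=np.array(c['orientation'],float)
    if o.shape==(3,3): return o
    from scipy.spatial.transform import Rotation as Q
    return Q.from_euler('xyz',o,degrees=True).as_matrix()
def proj(c,P):
    P=(np.atleast_2d(P)-np.array(c['origin']))@R(c)
    return cv2.projectPoints(P,np.zeros(3),np.zeros(3),np.array(c['mtx']),np.array(c['D']))[0][:,0]
def at(c,uv,z):
    u=cv2.undistortPoints(np.array([[uv]],float),np.array(c['mtx']),np.array(c['D']))[0,0]
    d=R(c)@np.array([u[0],u[1],1]); o=np.array(c['origin']); return o+d*(z-o[2])/d[2]
E
python3 - <<'E'
from h import *
print(telemetry.get_obs(), env.finger_overhang)
for n in ['scene','top']:
    c=eyes.read_camera(n); save(c,n+'0'); print(n,c['origin'],c['orientation'],c['mtx'])
    for t,z in [('vial_1',.1),('rack',.048),('carry',.048),('balance',.2),('hook',.19),('hook_seat',.19),('mouse',.03)]:
        for d in models.search_frame(c,t)[:7]:
            print(t,round(d['p'],2),np.round(d['centre']),np.round(at(c,d['centre'],z),3))
E
```

```text
{'time_s': 0.0, 'qpos': array([-76.36869552,  18.43882466,  -4.01510202,  83.1762485 ,
         1.29602062,  78.54001802,  -3.25981375]), 'joint_velocities': array([ 0.05360801,  0.01745309,  0.03827402,  0.07728277,  0.00621901,
        0.01662984, -0.06216973]), 'effort': array([-1.03309515e-05, -4.91314960e+01, -4.04216917e-01, -3.12512612e+01,
       -6.39030640e-02,  4.41066083e-02,  2.10506696e-04]), 'tool_pos': array([0.14420649, 0.63325466, 0.2354523 ]), 'tool_rot': array([-1.79890208e+02,  6.92706124e-03,  1.67178464e+02]), 'force': array([-0.83237023,  0.04583567,  0.24492958]), 'wrist_torque': array([-0.05693827, -0.0021598 ,  0.03667291]), 'grasp_force': 0.0, 'grip_width': 0.08707188317195914} 0.014
scene [-0.15231364 -0.50898157  0.81625854] [-126.42721842   -1.34474472  -44.75973932] [[373.45796382   0.         254.05960509]
 [  0.         373.45796382 194.96099974]
 [  0.           0.           1.        ]]
vial_1 0.77 [252. 230.] [0.42  0.051 0.1  ]
vial_1 0.71 [231. 257.] [0.304 0.015 0.1  ]
vial_1 0.69 [233. 213.] [0.433 0.148 0.1  ]
vial_1 0.63 [209. 232.] [0.325 0
[... 462 characters left out ...]
2.38115869   0.         252.80874277]
 [  0.         352.38115869 193.55596415]
 [  0.           0.           1.        ]]
vial_1 0.61 [274. 224.] [0.455 0.077 0.1  ]
vial_1 0.49 [230. 227.] [0.446 0.223 0.1  ]
vial_1 0.46 [241. 252.] [0.365 0.184 0.1  ]
vial_1 0.4 [190. 222.] [0.459 0.354 0.1  ]
rack 0.73 [317. 142.] [ 0.744 -0.077  0.048]
rack 0.67 [229. 225.] [0.451 0.226 0.048]
rack 0.62 [218. 222.] [0.461 0.266 0.048]
carry 0.56 [343. 237.] [ 0.413 -0.168  0.048]
balance 0.32 [216. 222.] [0.463 0.257 0.2  ]
hook 0.6 [318. 167.] [ 0.636 -0.055  0.19 ]
hook_seat 0.68 [317. 151.] [ 0.686 -0.052  0.19 ]
mouse 0.56 [258. 197.] [0.55  0.128 0.03 ]
mouse 0.26 [309. 156.] [ 0.696 -0.054  0.03 ]
```

View pics/scene0.png

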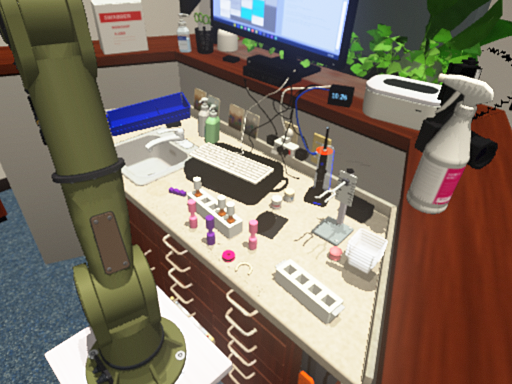

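View pics/top0.png

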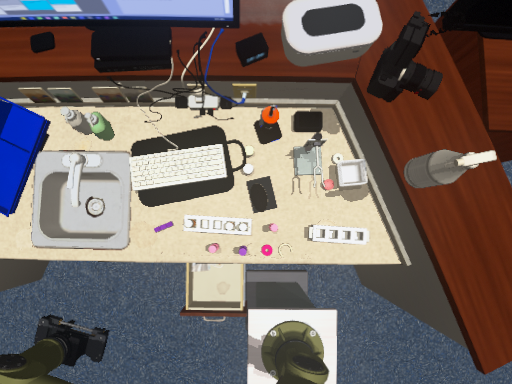

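The scene view shows the five-well rack at about (217,212) with white-capped vials. Pink and purple look-alikes stand in front of it at (192,213), (210,230) and (253,235). The carry rack is at (308,289) and the balance at (342,210). I'll confirm this in one enlarged composite.

Run:
```python
from h import *
s=cv2.imread('pics/scene0.png');t=cv2.imread('pics/top0.png')
a=cv2.resize(s[165:255,160:280],(480,360),interpolation=2)
b=cv2.resize(t[205:260,150:290],(800,314)[:2] if 0 else (480,189),interpolation=2)
e=cv2.resize(t[130:250,285:375],(270,360),interpolation=2)
f=cv2.resize(s[155:245,305:375],(280,360),interpolation=2)
im=np.zeros((560,800,3),np.uint8); im[:360,:480]=a; im[365:554,:480]=b; im[:360,485:755]=e
im[365:560,485:485+152]=cv2.resize(f,(152,195))
cv2.imwrite('pics/crop1.png',im)
```

```text
(no output)
```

View pics/crop1.png

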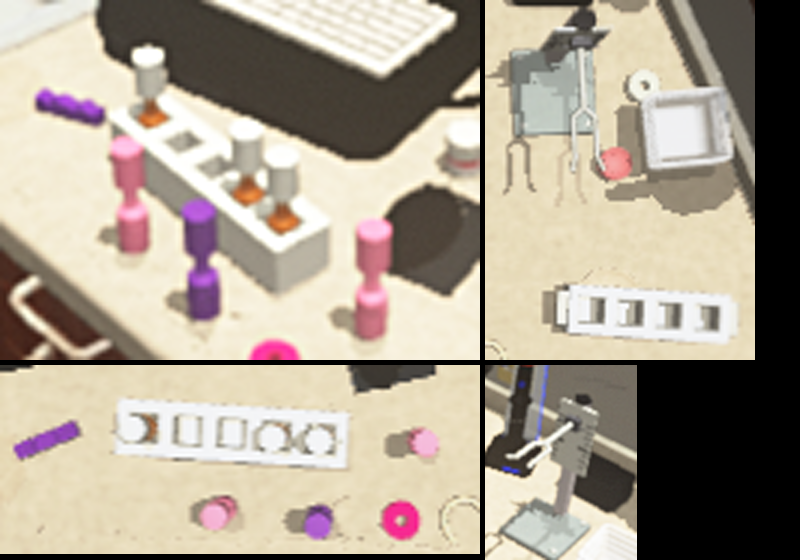

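Real vials: wells 1, 4 and 5 of the five-well rack, counted from the left (+y), each with an amber body and a white cap. They are at scene pixels (197,190), (221,206) and (230,214). The three pink or purple ones stand on the bench outside the rack, so I leave them alone. I'll move above the rack and measure with the wrist camera.

{"op": "drive_tool", "data": {"angular": [[0,0,0.134],[0,0,0.134],[0,0,0.134],[0,0,0.134],[0,0,0.134],[0,0,0.134],[0,0,0.134],[0,0,0.134],[0,0,0.134],[0,0,0.138]], "delta_pos": [[0,0,-0.8],[0,0,-0.8],[0,0,-0.8],[0,0,-0.8],[0,0,-0.8],[0,0,-0.8],[0,0,-0.8],[0,0,-0.8],[0,0,-0.8],[0,0,-0.8]], "gripper": [5,5,5,5,5,5,5,5,5,5], "squeeze": 15}}

```text
time_s: 1.8
tool_pos: [0.1442, 0.6338, 0.3169]
tool_rot: [180.0, -0.0, 89.9]
force: [0.7, 0.2, 0.7]
grip_width: 0.0499
grasp_force: 0.0
```

{"op": "drive_tool", "data": {"angular": [[0,0,0],[0,0,0],[0,0,0],[0,0,0],[0,0,0],[0,0,0],[0,0,0],[0,0,0],[0,0,0],[0,0,0],[0,0,0],[0,0,0],[0,0,0]], "delta_pos": [[-3.3,2.3,0],[-3.3,2.3,0],[-3.3,2.3,0],[-3.3,2.3,0],[-3.3,2.3,0],[-3.3,2.3,0],[-3.3,2.3,0],[-3.3,2.3,0],[-3.3,2.3,0],[-3.3,2.3,0],[-3.3,2.3,0],[-3.3,2.3,0],[0,0,0]], "gripper": [5,5,5,5,5,5,5,5,5,5,5,5,5]}}

```text
time_s: 3.1
tool_pos: [0.4251, 0.2326, 0.3173]
tool_rot: [179.9, 0.0, 89.6]
force: [0.1, 0.2, 0.2]
grip_width: 0.0502
grasp_force: 0.0
```

```bash
cat >> h.py <<'E'
from scipy.optimize import minimize
from scipy.spatial.transform import Rotation as Q
def boxmask(c,pose,size):
    x,y,a=pose; l=np.array([[i*size[0]/2,j*size[1]/2,k*size[2]] for i in(-1,1) for j in(-1,1) for k in(0,1)])
    ca,sa=np.cos(a),np.sin(a); P=l@np.array([[ca,sa,0],[-sa,ca,0],[0,0,1]])+[x,y,0]
    S=16; m=np.zeros((384,512),np.uint8)
    hull=cv2.convexHull(proj(c,P).astype(np.float32))
    cv2.fillConvexPoly(m,np.round(hull*S).astype(np.int32),255,cv2.LINE_AA,4); return m/255.
def fitbox(cams,masks,x0,size,dil=False):
    f=lambda p:sum(np.abs(boxmask(c,p,size)-m).sum() for c,m in zip(cams,masks))
    best=None
    for a in (-.1,0,.1):
        r=minimize(f,[x0[0],x0[1],x0[2]+a],method='Nelder-Mead',options=dict(initial_simplex=np.array([[x0[0],x0[1],x0[2]+a]]*4)+np.vstack([np.zeros(3),np.diag([.02,.02,.08])]),xatol=1e-5,fatol=.1))
        if best is None or r.fun<best.fun: best=r
    return best.x,best.fun
def pose(): 
    o=telemetry.get_obs(); print('t',round(o['time_s'],2),np.round(o['tool_pos'],4),np.round(o['tool_rot'],2),'F',np.round(o['force'],1),'w',round(o['grip_width'],4),'g',round(o['grasp_force'],1)); return o
E
python3 - <<'E'
from h import *
o=pose(); print(np.round(o['qpos'],1))
w=eyes.read_camera('wrist'); save(w,'w1'); print(w['origin'],w['orientation'])
cs=[eyes.read_camera(n) for n in('scene','top')]
for t,x0,s in [('rack',(.455,.235,0),(.056,.233,.048)),('carry',(.41,-.168,0),(.056,.188,.048))]:
    ms=[]
    for c in cs:
        d=models.cut_out(c,t); print(t,[(round(e['p'],2),np.round(e['centre']),int(e['pixels'].sum())) for e in d[:3]])
        d=[e for e in d if np.linalg.norm(np.array(e['centre'])-proj(c,[x0[0],x0[1],.03])[0])<30]
        ms.append((c,d[0]['pixels'].astype(float)) if d else None)
    ms=[m for m in ms if m]
    if ms: print(fitbox([m[0] for m in ms],[m[1] for m in ms],x0,s))
    for m in ms: print(fitbox([m[0]],[m[1]],x0,s))
E
```

```text
t 3.1 [0.4251 0.2326 0.3173] [1.7988e+02 3.0000e-02 8.9570e+01] F [0.1 0.2 0.2] w 0.0502 g 0.0
[-60.3  -5.   26.7  99.3   2.3  85.1 -34.3]
[0.42544948 0.31716707 0.46514902] [ 1.62604596e+02 -8.84244218e-02 -4.16932533e-01]
rack [(0.88, array([214., 216.]), 1021)]
rack [(0.77, array([237., 223.]), 365)]
(array([ 0.45356352,  0.26734225, -0.07229855]), np.float64(1256.7098039215687))
(array([ 0.45399022,  0.26754616, -0.08367072]), np.float64(402.84705882352944))
(array([ 0.45252342,  0.26798592, -0.05206581]), np.float64(845.5019607843137))
carry [(0.91, array([310., 290.]), 2031)]
carry [(0.8, array([339., 235.]), 924), (0.36, array([237., 222.]), 365)]
(array([ 0.42302064, -0.15764091, -0.06410745]), np.float64(303.63529411764705))
(array([ 0.42424859, -0.1578899 , -0.07251777]), np.float64(166.35686274509806))
(array([ 0.42145136, -0.15680464, -0.07951473]), np.float64(119.72941176470587))
```

View pics/w1.png

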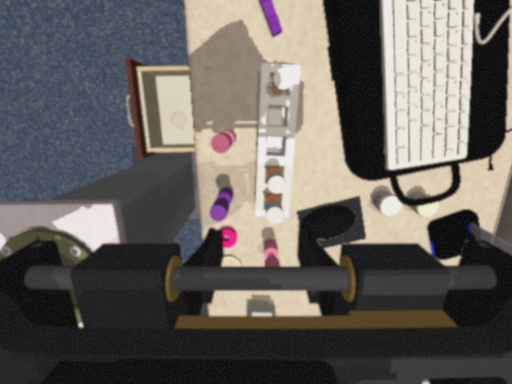

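The wrist view shows the rack running vertically, with capped vials at (285,76), (276,184) and (275,214). Pink and purple look-alikes stand outside at (223,142), (221,205) and (270,248). Next I'll fit the rack and caps from this picture.

Run:
```python
from h import *
w=eyes.read_camera('wrist')
for d in models.cut_out(w,'rack')[:3]:
    print('rack',round(d['p'],2),np.round(d['centre']),d['pixels'].sum())
    x=fitbox([w],[d['pixels'].astype(float)],(.4535,.24,-.07),(.056,.233,.048)); print(x)
for d in models.cut_out(w,'vial_1')[:8]:
    p=d['pixels']; ys,xs=np.nonzero(p); img=w['pixels'].astype(int)
    wh=p&(img.min(2)>110)&(img.max(2)-img.min(2)<50)
    yy,xx=np.nonzero(wh); 
    print(round(d['p'],2),np.round(d['centre']),p.sum(),'white',wh.sum(), [xx.min(),xx.max(),yy.min(),yy.max()] if len(xx) else '')
# manual corner rays
for uv in [(259,65),(300,65),(292,216),(256,216)]: print(uv,at(w,uv,.048)[:2].round(4))
for uv in [(289,76),(277,185),(275,215)]: print('cap',at(w,uv,.112)[:2].round(4))
g=cv2.cvtColor(w['pixels'],cv2.COLOR_RGB2BGR)[50:240,200:330]; cv2.imwrite('pics/c2.png',cv2.resize(g,None,fx=3,fy=3,interpolation=2))
```

```text
rack 0.6 [279. 138.] 4139
(array([ 0.45031699,  0.26946011, -0.04638116]), np.float64(1631.3333333333333))
0.97 [227. 206.] 524 white 31 [np.int64(213), np.int64(235), np.int64(194), np.int64(225)]
0.85 [287.  85.] 507 white 400 [np.int64(274), np.int64(299), np.int64(74), np.int64(100)]
0.67 [279. 213.] 440 white 246 [np.int64(269), np.int64(286), np.int64(198), np.int64(227)]
0.65 [227. 146.] 389 white 9 [np.int64(223), np.int64(239), np.int64(138), np.int64(150)]
0.59 [274. 188.] 474 white 297 [np.int64(269), np.int64(289), np.int64(172), np.int64(198)]
0.53 [273. 253.] 284 white 11 [np.int64(278), np.int64(279), np.int64(247), np.int64(262)]
(259, 65) [0.4182 0.3923]
(300, 65) [0.4766 0.3928]
(292, 216) [0.4745 0.1622]
(256, 216) [0.4142 0.1619]
cap [0.4551 0.3698]
cap [0.4438 0.2324]
cap [0.4421 0.1885]
```

View pics/c2.png

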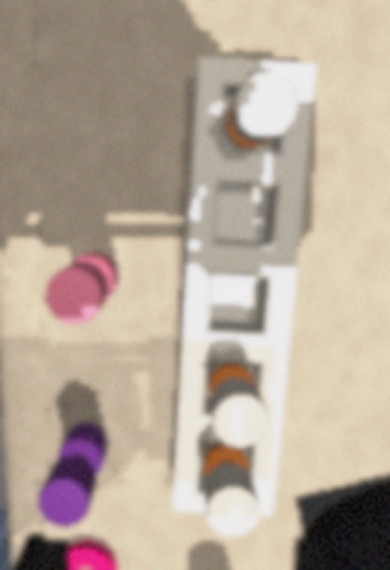

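Enlarged, the rack's top face has corners at (267,69), (305,71), (291,222) and (258,220). The cap tops are at (290,84), (280,190) and (278,220).

```bash
cat >> h.py <<'E'
def rigid2(L,W):
    L,W=np.array(L),np.array(W); l0,w0=L.mean(0),W.mean(0); a=L-l0;b=W-w0
    th=np.arctan2((a[:,0]*b[:,1]-a[:,1]*b[:,0]).sum(),(a*b).sum()); c,s=np.cos(th),np.sin(th)
    Rm=np.array([[c,-s],[s,c]]); t=w0-Rm@l0; return t,th,Rm,(a@Rm.T-b)
E
python3 - <<'E'
from h import *
w=eyes.read_camera('wrist')
uv=[(266.7,69),(305.3,71),(291,221.7),(258.3,220),(280.7,120.7),(279.2,151.4)]
L=[(-.028,.1165),(.028,.1165),(.028,-.1165),(-.028,-.1165),(0,.045),(0,0)]
W=[at(w,p,.048)[:2] for p in uv]
t,th,Rm,res=rigid2(L,W); print(t.round(4),np.degrees(th),(res*1000).round(1).tolist())
for i,y in zip(range(1,6),(.09,.045,0,-.045,-.09)): print(i,(Rm@[0,y]+t).round(4))
for p in [(289.7,84),(279.7,190),(277.7,220.3)]: print('cap',at(w,p,.112)[:2].round(4))
# overlay check in scene & top
for n in('scene','top'):
    c=eyes.read_camera(n); im=cv2.cvtColor(c['pixels'],cv2.COLOR_RGB2BGR)
    P=[np.r_[Rm@np.array(l)+t,.048] for l in L[:4]]
    q=proj(c,P); x0,y0=(170,175) if n=='scene' else (160,190)
    k=6; s=cv2.resize(im[y0:y0+90,x0:x0+110],None,fx=k,fy=k,interpolation=2)
    cv2.polylines(s,[np.round((q-[x0,y0]+.5)*k).astype(int)],1,(0,255,0),1)
    cv2.imwrite(f'pics/ov_{n}.png',s)
a=cv2.imread('pics/ov_scene.png');b=cv2.imread('pics/ov_top.png')
cv2.imwrite('pics/ov.png',cv2.resize(np.hstack([a,b]),(800,327),interpolation=3))
E
```

```text
[0.4512 0.2692] -2.7416330316055677 [[-1.0, 0.4], [-0.5, -0.0], [-0.0, 0.3], [-0.8, 0.1], [1.6, -0.9], [0.6, 0.2]]
1 [0.4555 0.3591]
2 [0.4533 0.3141]
3 [0.4512 0.2692]
4 [0.449  0.2243]
5 [0.4469 0.1793]
cap [0.4569 0.3601]
cap [0.4481 0.2247]
cap [0.4464 0.1798]
```

View pics/ov.png

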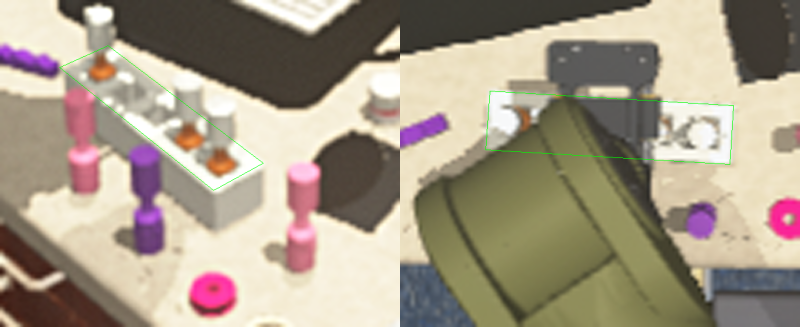

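The overlay fits the rack in both views: (0.4512, 0.2692), yaw −2.7°. Next I'll look at the balance with the hand empty.

{"op": "drive_tool", "data": {"angular": [[0,0,-0.1435],[0,0,-0.1435],[0,0,-0.1435],[0,0,-0.1435],[0,0,-0.1435],[0,0,-0.1435],[0,0,-0.1435],[0,0,-0.1435],[0,0,-0.1435],[0,0,-0.1435],[0,0,-0.1435],[0,0,0],[0,0,0],[0,0,0],[0,0,0],[0,0,0],[0,0,0],[0,0,0],[0,0,0],[0,0,0]], "delta_pos": [[0,0,-0.7],[0,0,-0.7],[0,0,-0.7],[0,0,-0.7],[0,0,-0.7],[0,0,-0.7],[0,0,-0.7],[0,0,-0.7],[0,0,-0.7],[0,0,-0.7],[0,0,-0.7],[-0.94,-3.6,0],[-0.94,-3.6,0],[-0.94,-3.6,0],[-0.94,-3.6,0],[-0.94,-3.6,0],[-0.94,-3.6,0],[-0.94,-3.6,0],[-0.94,-3.6,0],[0,0,0]], "gripper": [5,5,5,5,5,5,5,5,5,5,5,5,5,5,5,5,5,5,5,5]}}

```text
time_s: 5.75
tool_pos: [0.5, -0.0551, 0.394]
tool_rot: [-179.9, 0.1, -180.0]
force: [-0.3, 0.9, -0.0]
grip_width: 0.0497
grasp_force: 0.0
```

Run:
```python
from h import *
o=pose(); print(np.round(o['qpos'],1))
w=eyes.read_camera('wrist'); save(w,'w2'); print(w['origin'],w['orientation'])
for t in ('hook','hook_seat','balance','carry'): print(t,[(round(d['p'],2),np.round(d['centre'])) for d in models.search_frame(w,t)[:3]])
np.save('w2.npy',w,allow_pickle=True)
c=eyes.read_camera('scene')
im=cv2.imread('pics/w2.png'); s=cv2.cvtColor(c['pixels'],cv2.COLOR_RGB2BGR)[150:250,295:375]
cv2.imwrite('pics/w2b.png',np.hstack([cv2.resize(im[:300],(512,300)),cv2.resize(s,(240,300),interpolation=2)]))
```

```text
t 5.75 [ 0.5    -0.0551  0.394 ] [-1.7990e+02  8.0000e-02 -1.7997e+02] F [-0.3  0.9 -0. ] w 0.0497 g 0.0
[-52.9  -5.1  52.8  89.3   4.1  93.7  90.2]
[ 0.41760028 -0.05268882  0.54183528] [1.62618815e+02 1.26036861e-01 9.00436686e+01]
hook [(0.6, array([266., 261.]))]
hook_seat [(0.59, array([265., 261.]))]
balance [(0.88, array([264., 250.]))]
carry [(0.73, array([208., 118.]))]
```

View pics/w2b.png

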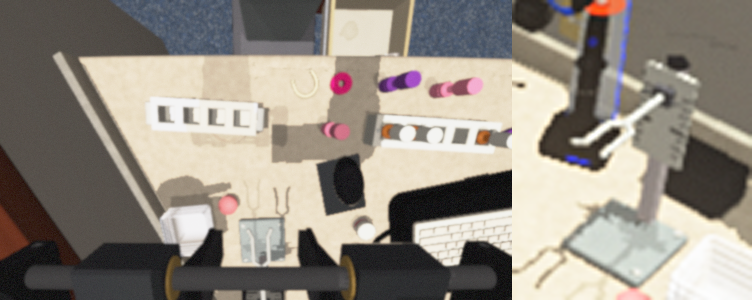

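The wrist view shows the carry rack at (205,116), the fork at (258,240) above the grey foot, and the coral spool at (228,205). I'll enlarge the carry rack and the fork.

Run:
```python
from h import *
im=cv2.imread('pics/w2.png')
a=cv2.resize(im[90:142,140:272],None,fx=6,fy=6,interpolation=2)
b=cv2.resize(im[205:295,228:303],(225,270),interpolation=2)
b=cv2.resize(im[212:296,226:306],None,fx=3.5,fy=3.5,interpolation=2)
o=np.zeros((a.shape[0]+b.shape[0],800,3),np.uint8);o[:a.shape[0],:a.shape[1]]=a;o[a.shape[0]:,:b.shape[1]]=b
s=cv2.imread('pics/scene0.png')[160:245,315:370]
s=cv2.resize(s,None,fx=3.4,fy=3.4,interpolation=2); o[a.shape[0]:a.shape[0]+s.shape[0],300:300+s.shape[1]]=s[:b.shape[0]]
t=cv2.imread('pics/top0.png')[130:205,285:340]; t=cv2.resize(t,None,fx=3.8,fy=3.8,interpolation=2)
o[a.shape[0]:a.shape[0]+t.shape[0],500:500+t.shape[1]]=t
print(o.shape,a.shape); cv2.imwrite('pics/c3.png',o)
```

```text
(606, 800, 3) (312, 792, 3)
```

View pics/c3.png

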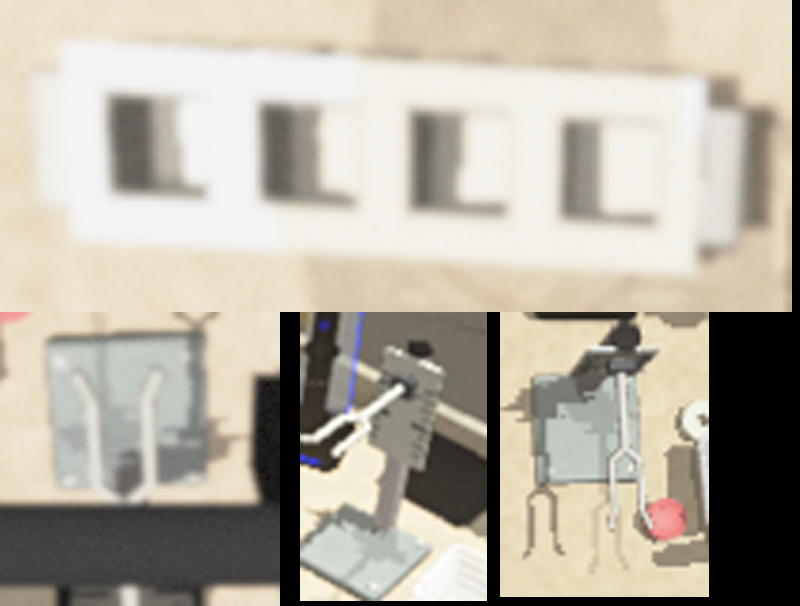

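The carry rack's wells are clear, with centres in the crop at about (158,144), (308,153), (459,161) and (610,170). The fork's prongs bend at about (95,408) and (148,403).

Run:
```python
from h import *
w=np.load('w2.npy',allow_pickle=True).item()
f=lambda p:(np.array(p)+.5)/6+[140,90]-.5
uv=[(158,144),(308.5,153),(459,161),(610,170),(62,42),(705,75),(697,272),(72,240)]
L=[(0,-.0675),(0,-.0225),(0,.0225),(0,.0675),(-.028,-.094),(-.028,.094),(.028,.094),(.028,-.094)]
W=[at(w,f(p),.048)[:2] for p in uv]
t,th,Rm,res=rigid2(L,W); print('carry',t.round(4),np.degrees(th),(res*1000).round(1).tolist())
for l in L[:4]: print((Rm@l+t).round(4))
g=lambda p:(np.array(p)-[0,312]+.5)/3.5+[226,212]-.5
for n,p,z in [('tipL',(80,378),.193),('tipR',(155,375),.193),('bL',(95,408),.188),('bR',(148,403),.188),('pL',(98,490),.188),('pR',(150,488),.188),('join',(125,498),.188)]+[('f',q,.012) for q in [(48,340),(203,332),(205,480),(50,488)]]: print(n,at(w,g(p),z)[:2].round(4))
for n in('scene','top'):
    c=eyes.read_camera(n)
    for t_ in('balance','hook','hook_seat'):
        d=models.cut_out(c,t_)
        if d: ys,xs=np.nonzero(d[0]['pixels']); print(n,t_,round(d[0]['p'],2),len(xs),xs.min(),xs.max(),ys.min(),ys.max())
```

```text
carry [ 0.4198 -0.1543] -3.049563619557499 [[0.5, -0.4], [0.2, -0.2], [0.2, 0.1], [-0.1, 0.3], [-0.1, 0.1], [0.1, -0.0], [-0.3, -0.4], [-0.5, 0.6]]
[ 0.4162 -0.2217]
[ 0.4186 -0.1768]
[ 0.421  -0.1319]
[ 0.4234 -0.0869]
tipL [ 0.576  -0.0698]
tipR [ 0.5746 -0.0392]
bL [ 0.592  -0.0639]
bR [ 0.5896 -0.0418]
pL [ 0.631 -0.063]
pR [ 0.63   -0.0405]
join [ 0.6349 -0.0513]
f [ 0.6329 -0.098 ]
f [ 0.6275 -0.0033]
f [0.7297 0.0009]
f [ 0.7358 -0.099 ]
scene hook 0.57 151 320 349 178 201
scene hook_seat 0.66 43 332 348 179 192
top balance 0.69 1021 293 326 133 185
top hook 0.56 131 313 323 142 184
top hook_seat 0.74 68 314 319 142 167
```

{"op": "drive_tool", "data": {"angular": [[0,0,0],[0,0,0],[0,0,0],[0,0,0],[0,0,0],[0,0,0],[0,0,0],[0,0,0],[0,0,0],[0,0,0.1428],[0,0,0.1428],[0,0,0.1428],[0,0,0.1428],[0,0,0.1428],[0,0,0.1428],[0,0,0.1428],[0,0,0.1428],[0,0,0.1428],[0,0,0.1428],[0,0,0.1428]], "delta_pos": [[0.49,4.6,0],[0.49,4.6,0],[0.49,4.6,0],[0.49,4.6,0],[0.49,4.6,0],[0.49,4.6,0],[0.49,4.6,0],[0.49,4.6,0],[0.49,4.66,0],[0,0,1.5],[0,0,1.5],[0,0,1.5],[0,0,1.5],[0,0,1.5],[0,0,1.5],[0,0,1.5],[0,0,1.5],[0,0,1.5],[0,0,1.5],[0,0,1.5]], "gripper": [5,5,5,5,5,5,5,5,5,5,5,5,5,5,5,5,5,5,5,5]}}

```text
time_s: 8.45
tool_pos: [0.4511, 0.3657, 0.2279]
tool_rot: [180.0, 0.0, 90.3]
force: [-0.2, 0.5, 0.2]
grip_width: 0.0499
grasp_force: 0.0
```

```bash
python3 -c "
from h import *
pose()"
```

```text
t 8.45 [0.4511 0.3657 0.2279] [180.     0.    90.29] F [-0.2  0.5  0.2] w 0.0499 g 0.0
```

{"op": "drive_tool", "data": {"angular": [[0,0,0],[0,0,0],[0,0,0],[0,0,0],[0,0,0],[0,0,0],[0,0,0],[0,0,0],[0,0,0],[0,0,0],[0,0,0],[0,0,0],[0,0,0],[0,0,0],[0,0,0]], "delta_pos": [[-0.3,0.23,0.6],[-0.32,0.24,0.6],[0,0,2],[0,0,2],[0,0,2],[0,0,2],[0,0,2],[0,0,1.5],[0,0,0.5],[0,0,0],[0,0,0],[0,0,0],[0,0,0],[0,0,0],[0,0,0]], "gripper": [5,5,5,5,5,5,5,5,5,5,2,2,2,2,2], "squeeze": 15}}

```text
time_s: 9.95
tool_pos: [0.4561, 0.3597, 0.0971]
tool_rot: [180.0, -0.0, 90.6]
force: [-0.5, -0.1, 2.8]
grip_width: 0.0254
grasp_force: 15.0
```

```bash
python3 -c "
from h import *
pose()"
```

```text
t 9.95 [0.4561 0.3597 0.0971] [ 1.7998e+02 -4.0000e-02  9.0620e+01] F [-0.5 -0.1  2.8] w 0.0254 g 15.0
```

{"op": "drive_tool", "data": {"angular": [[0,0,0],[0,0,0],[0,0,0],[0,0,0],[0,0,0],[0,0,-0.1418],[0,0,-0.1418],[0,0,-0.1418],[0,0,-0.1418],[0,0,-0.1418],[0,0,-0.1418],[0,0,-0.1418],[0,0,-0.1418],[0,0,-0.1418],[0,0,-0.1418],[0,0,-0.1418]], "delta_pos": [[0,0,-1.5],[0,0,-3.5],[0,0,-4],[0,0,-4],[0,0,-3.3],[0,0,0],[0,0,0],[0,0,0],[0,0,0],[0,0,0],[0,0,0],[0,0,0],[0,0,0],[0,0,0],[0,0,0],[0,0,0]], "gripper": [2,2,2,2,2,2,2,2,2,2,2,2,2,2,2,2]}}

```text
time_s: 11.55
tool_pos: [0.456, 0.3591, 0.2604]
tool_rot: [180.0, 0.0, -179.7]
force: [-0.0, -0.0, -1.3]
grip_width: 0.0255
grasp_force: 15.0
```

{"op": "drive_tool", "data": {"angular": [[0,0,0],[0,0,0],[0,0,0],[0,0,0],[0,0,0],[0,0,0],[0,0,0],[0,0,0],[0,0,0],[0,0,0],[0,0,0]], "delta_pos": [[-0.74,-4.12,0],[-0.74,-4.12,0],[-0.74,-4.12,0],[-0.74,-4.12,0],[-0.74,-4.12,0],[-0.74,-4.12,0],[-0.74,-4.12,0],[-0.74,-4.12,0],[-0.74,-4.12,0],[-0.74,-4.12,0],[0,0,0]], "gripper": [2,2,2,2,2,2,2,2,2,2,2]}}

```text
time_s: 12.65
tool_pos: [0.5297, -0.061, 0.2609]
tool_rot: [-179.8, 0.1, 179.3]
force: [-0.2, -0.8, -0.8]
grip_width: 0.0257
grasp_force: 15.0
```

Run:
```python
from h import *
o=pose(); print(o['qpos'].round(0))
c=eyes.read_camera('scene');d=eyes.read_camera('top')
# predicted points
S=np.array([.606,-.052,.19]); a=np.radians(2); u=np.array([-np.cos(a),-np.sin(a),0]); v=np.array([-u[1],u[0],0])
T=np.array(o['tool_pos'])
def draw(c,x0,y0,wd,ht,k):
    im=cv2.resize(cv2.cvtColor(c['pixels'],cv2.COLOR_RGB2BGR)[y0:y0+ht,x0:x0+wd],None,fx=k,fy=k,interpolation=2)
    for s in(-1,1):
        q=proj(c,[S+v*s*.0115-u*.02+[0,0,-.003],S+v*s*.0115+u*.017+[0,0,-.003],S+v*s*.015+u*.03+[0,0,.002]])
        cv2.polylines(im,[np.round((q-[x0,y0]+.5)*k).astype(int)],0,(0,255,0),1)
    th=np.linspace(0,2*np.pi,24)
    for h in(-.0231,.0149):
        q=proj(c,np.c_[T[0]+.013*np.cos(th),T[1]+.013*np.sin(th),0*th+T[2]+h]); cv2.polylines(im,[np.round((q-[x0,y0]+.5)*k).astype(int)],1,(0,0,255),1)
    return im
a1=draw(c,285,150,80,100,6)[:600]; b1=draw(d,290,130,64,100,6)
cv2.imwrite('pics/h1.png',np.hstack([a1,b1])[:,:800])
```

```text
t 12.65 [ 0.5297 -0.061   0.2609] [-1.7981e+02  1.0000e-01  1.7933e+02] F [-0.2 -0.8 -0.8] w 0.0257 g 15.0
[-46.   3.  52.  99.  -3.  78.  96.]
```

View pics/h1.png

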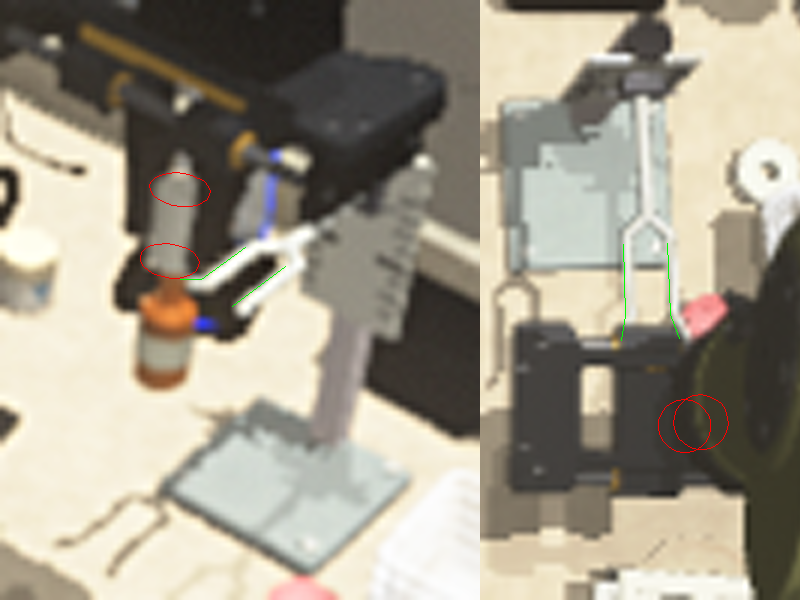

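The picture shows the vial hanging straight in the fingers in front of the fork, with the neck at about prong height. The prediction is within about 2 mm. I'll align, go in at 10–12 mm above the seat, and check the side force.

{"op": "drive_tool", "data": {"angular": [[0,0,0],[0,0,0],[0,0,0],[0,0,0],[0,0,0],[0,0,0],[0,0,0],[0,0,0],[0,0,0],[0,0,0],[0,0,0],[0,0,0],[0,0,0]], "delta_pos": [[0,0.42,1.8],[0,0.42,1.8],[-0.8,0,0],[-0.8,0,0],[-0.8,0,0],[-0.8,0,0],[-0.8,0,0],[-0.8,0,0],[-0.8,0,0],[-0.8,0,0],[-0.8,0,0],[-0.42,0,0],[0,0,0]], "gripper": [2,2,2,2,2,2,2,2,2,2,2,2,2]}}

```text
time_s: 14.05
tool_pos: [0.606, -0.0467, 0.2231]
tool_rot: [-179.8, -0.1, 179.9]
force: [-1.4, -4.6, -1.6]
grip_width: 0.026
grasp_force: 15.0
```

Run:
```python
from h import *
o=pose(); T=o['tool_pos']
c=eyes.read_camera('scene'); d=eyes.read_camera('top'); print(np.round(proj(c,[T[0],T[1],T[2]-.0231])))
a=cv2.resize(cv2.cvtColor(c['pixels'],cv2.COLOR_RGB2BGR)[150:240,300:370],None,fx=6,fy=6,interpolation=2)
e=cv2.resize(cv2.cvtColor(d['pixels'],cv2.COLOR_RGB2BGR)[130:220,290:350],None,fx=6,fy=6,interpolation=2)
cv2.imwrite('pics/h2.png',np.hstack([a,e]))
```

```text
t 14.05 [ 0.606  -0.0467  0.2231] [-1.7979e+02 -1.1000e-01  1.7989e+02] F [-1.4 -4.6 -1.6] w 0.026 g 15.0
[[324. 191.]]
```

View pics/h2.png

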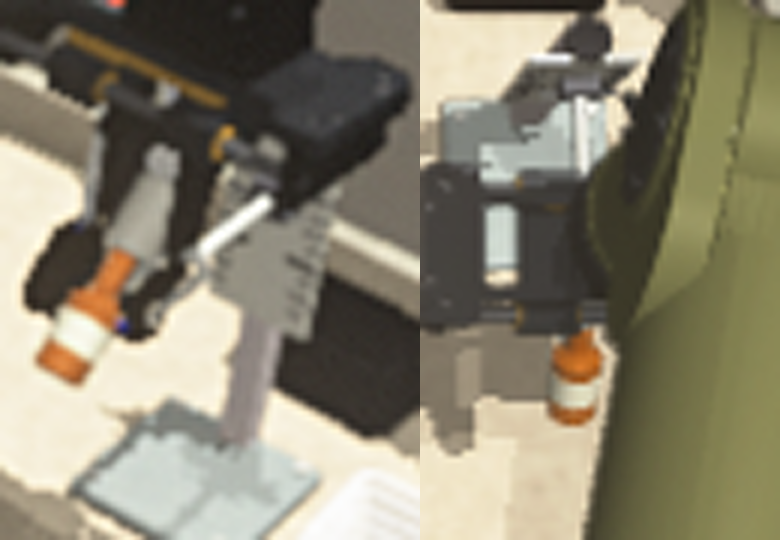

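The vial is tilted in the grip, with its underside swung towards the robot. The tool was 6 mm too far left because the last reading was taken before it had settled. I'll back straight out and wait for it to settle.

{"op": "drive_tool", "data": {"angular": [[0,0,0],[0,0,0],[0,0,0],[0,0,0],[0,0,0],[0,0,0],[0,0,0],[0,0,0],[0,0,0],[0,0,0],[0,0,0]], "delta_pos": [[1,0,0],[1,0,0],[1,0,0],[1,0,0],[1,0,0],[1,0,0],[1,0,0],[1,0,0],[0,0,0],[0,0,0],[0,0,0]], "gripper": [2,2,2,2,2,2,2,2,2,2,2]}}

```text
time_s: 15.25
tool_pos: [0.5264, -0.0439, 0.2238]
tool_rot: [180.0, 0.1, -180.0]
force: [-0.9, 1.0, -1.7]
grip_width: 0.0259
grasp_force: 14.9
```

Run:
```python
from h import *
o=pose(); T=o['tool_pos']; print(o['qpos'].round(0))
best=None
for n in('scene','top'):
    c=eyes.read_camera(n)
    im=c['pixels'].astype(int); am=(im[...,0]>120)&(im[...,0]-im[...,2]>60)&(im[...,1]>30)&(im[...,0]-im[...,1]>35)&(im[...,1]>im[...,2]+15)
    p=proj(c,[T[0]-.02,T[1],T[2]-.07])[0]; ys,xs=np.nonzero(am); k=np.hypot(xs-p[0],ys-p[1])<40
    np.save(f'am_{n}.npy',np.c_[xs[k],ys[k]]); print(n,k.sum(),p)
    u=np.c_[xs[k],ys[k]]; m=u.mean(0); _,_,V=np.linalg.svd(u-m,full_matrices=False); print('amber mean',m,'dir',V[0])
    for deg in range(-10,60,5):
        a=np.radians(deg); dn=np.array([-np.sin(a),0,-np.cos(a)]); G=np.array(T)+[0,0,.005]
        q=proj(c,[G+dn*(.028+h) for h in(0,.044,.066)]); q=proj(c,[G+dn*.028,G+dn*.072,G+dn*.094]); e=q[2]-q[0]; e/=np.hypot(*e)
        print(deg,np.round(proj(c,[G+dn*.062])[0],1),e.round(2),end=' | ')
    print()
    save(c,'z_'+n)
c=cv2.imread('pics/z_scene.png')[150:250,270:370]; cv2.imwrite('pics/h3.png',cv2.resize(c,(500,500),interpolation=2))
```

```text
t 15.25 [ 0.5264 -0.0439  0.2238] [ 1.7998e+02  5.0000e-02 -1.7999e+02] F [-0.9  1.  -1.7] w 0.0259 g 14.9
[-47.   4.  52. 103.  -4.  74.  96.]
scene 120 [299.08918172 218.08288334]
amber mean [295.43333333 214.        ] dir [-0.51161097  0.85921721]
-10 [306.6 209.4] [0.01 1.  ] | -5 [305.4 210.4] [-0.07  1.  ] | 0 [304.1 211.3] [-0.13  0.99] | 5 [302.9 212.1] [-0.19  0.98] | 10 [301.7 212.7] [-0.24  0.97] | 15 [300.5 213.2] [-0.29  0.96] | 20 [299.4 213.6] [-0.33  0.94] | 25 [298.3 213.8] [-0.37  0.93] | 30 [297.2 213.8] [-0.41  0.91] | 35 [296.3 213.7] [-0.45  0.89] | 40 [295.3 213.5] [-0.48  0.87] | 45 [294.5 213.1] [-0.52  0.85] | 50 [293.7 212.5] [-0.55  0.83] | 55 [293.1 211.8] [-0.59  0.81] | 
top 57 [312.77893937 208.84357394]
amber mean [314.70175439 218.01754386] dir [-0.22451268  0.97447117]
-10 [313.6 199. ] [-0.81 -0.58] | -5 [313.5 200.7] [-0.97 -0.24] | 0 [313.5 202.4] [-0.98  0.22] | 5 [313.5 204.1] [-0.82  0.57] | 10 [313.6 205.8] [-0.65  0.76] | 15 [313.6 207.5] [-0.52  0.86] | 20 [313.7 209.1] [-0.42  0.91] | 25 [313.8 210.7] [-0.35  0.94] | 30 [314.  212.2] [-0.29  0.96] | 35 [314.1 213.7] [-0.24  0.97] | 40 [314.3 215.1] [-0.21  0.98] | 45 [314.5 216.4] [-0.18  0.98] | 50 [314.8 217.6] [-0.15  0.99] | 55 [315.  218.6] [-0.13  0.99] |
```

View pics/h3.png

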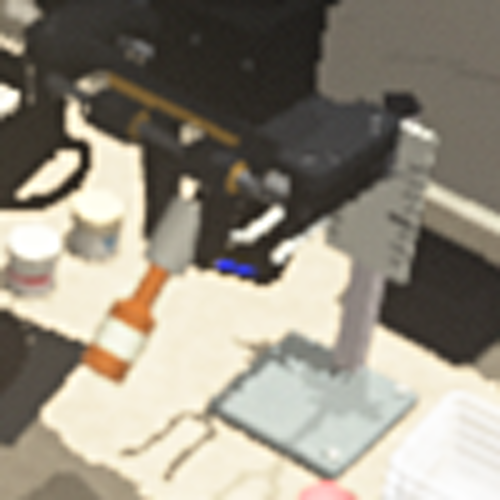

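The vial is tilted about 40° in the x–z plane. I'll tilt the tool forward by 40° so that it hangs upright, then hang it that way and later regrip it straight.

{"op": "drive_tool", "data": {"angular": [[0,-0.1,0],[0,-0.1,0],[0,-0.1,0],[0,-0.1,0],[0,-0.1,0],[0,-0.1,0],[0,-0.1,0],[0,0,0],[0,0,0],[0,0,0],[0,0,0]], "delta_pos": [[0,0,0],[0,0,0],[0,0,0],[0,0,0],[0,0,0],[0,0,0],[0,0,0],[0,0,0],[0,0,0],[0,0,0],[0,0,0]], "gripper": [2,2,2,2,2,2,2,2,2,2,2], "squeeze": 25}}

```text
time_s: 16.45
tool_pos: [0.5272, -0.0378, 0.2308]
tool_rot: [178.8, 29.2, -179.8]
force: [-0.2, -0.5, -1.6]
grip_width: 0.0254
grasp_force: 24.9
```

```bash
cat > tilt.py <<'E'
from h import *
def tilt():
    o=pose(); T=np.array(o['tool_pos']); print(o['qpos'].round(0))
    Rt=Q.from_euler('xyz',o['tool_rot'],degrees=True).as_matrix(); G=T-.005*Rt[:,2]
    for n in('scene','top'):
        c=eyes.read_camera(n); im=c['pixels'].astype(int)
        am=(im[...,0]>120)&(im[...,0]-im[...,2]>60)&(im[...,0]-im[...,1]>35)&(im[...,1]>im[...,2]+15)
        p=proj(c,G+[0,0,-.06])[0]; ys,xs=np.nonzero(am); k=np.hypot(xs-p[0],ys-p[1])<35
        u=np.c_[xs[k],ys[k]]
        if len(u)<10: print(n,'none');continue
        m=u.mean(0); V=np.linalg.svd(u-m,full_matrices=False)[2][0]; V=V*np.sign(V[1])
        P=[(a,proj(c,[G+np.array([-np.sin(np.radians(a)),0,-np.cos(np.radians(a))])*d for d in(.027,.06,.092)])) for a in range(-30,50,5)]
        print(n,len(u),m.round(1),V.round(2),[(a,q[1].round(1).tolist(),((q[2]-q[0])/np.hypot(*(q[2]-q[0]))).round(2).tolist()) for a,q in P if abs(a)<=20])
        save(c,'z_'+n)
if __name__=='__main__': tilt()
E
python3 tilt.py
```

```text
t 16.45 [ 0.5272 -0.0378  0.2308] [ 178.8    29.2  -179.76] F [-0.2 -0.5 -1.6] w 0.0254 g 24.9
[ -8. -17.   9. 125.   1.  43.  92.]
scene 96 [299.3 211.9] [-0.3   0.95] [(-20, [307.2, 204.1], [0.19, 0.98]), (-15, [306.0, 205.3], [0.09, 1.0]), (-10, [304.8, 206.4], [0.01, 1.0]), (-5, [303.6, 207.4], [-0.06, 1.0]), (0, [302.4, 208.2], [-0.13, 0.99]), (5, [301.2, 209.0], [-0.18, 0.98]), (10, [300.0, 209.6], [-0.24, 0.97]), (15, [298.9, 210.1], [-0.29, 0.96]), (20, [297.8, 210.4], [-0.33, 0.94])]
top none
```

{"op": "drive_tool", "data": {"angular": [[0,0,0],[0,0,0],[0,0,0],[0,-0.08,0],[0,-0.08,0],[0,-0.06,0],[0,0,0],[0,0,0],[0,0,0]], "delta_pos": [[-1.36,-0.5,-0.39],[-1.36,-0.5,-0.39],[-1.36,-0.5,-0.39],[0,0,0],[0,0,0],[0,0,0],[0,0,0],[0,0,0],[0,0,0]], "gripper": [2,2,2,2,2,2,2,2,2]}}

```text
time_s: 17.45
tool_pos: [0.5639, -0.0524, 0.2609]
tool_rot: [178.2, 38.4, -179.9]
force: [-0.6, -0.6, -0.5]
grip_width: 0.0253
grasp_force: 24.9
```

```bash
python3 tilt.py
```

```text
t 17.45 [ 0.5639 -0.0524  0.2609] [ 178.21   38.37 -179.95] F [-0.6 -0.6 -0.5] w 0.0253 g 24.9
[ 14. -17.  -6. 125. -14.  35. 107.]
scene 100 [315.2 199. ] [-0.21  0.98] [(-20, [320.6, 192.6], [0.14, 0.99]), (-15, [319.4, 193.8], [0.05, 1.0]), (-10, [318.2, 194.9], [-0.02, 1.0]), (-5, [317.1, 195.8], [-0.09, 1.0]), (0, [315.9, 196.7], [-0.15, 0.99]), (5, [314.7, 197.4], [-0.2, 0.98]), (10, [313.6, 197.9], [-0.25, 0.97]), (15, [312.5, 198.4], [-0.3, 0.95]), (20, [311.4, 198.7], [-0.34, 0.94])]
top 13 [318.6 199.7] [-0.51  0.86] [(-20, [318.7, 183.8], [-0.58, -0.82]), (-15, [318.6, 185.5], [-0.73, -0.68]), (-10, [318.6, 187.2], [-0.9, -0.44]), (-5, [318.5, 188.9], [-1.0, -0.05]), (0, [318.5, 190.6], [-0.94, 0.35]), (5, [318.5, 192.4], [-0.78, 0.63]), (10, [318.6, 194.0], [-0.62, 0.78]), (15, [318.7, 195.7], [-0.51, 0.86]), (20, [318.8, 197.3], [-0.42, 0.91])]
```

{"op": "drive_tool", "data": {"angular": [[0,0,0],[0,0,0],[0,0,0],[0,0,0],[0,0,0],[0,0,0],[0,0,0]], "delta_pos": [[0.73,-0.1,0.93],[0.73,-0.1,0.93],[0.73,0,0.93],[0,0,0],[0,0,0],[0,0,0],[0,0,0]], "gripper": [2,2,2,2,2,2,2]}}

```text
time_s: 18.25
tool_pos: [0.5641, -0.0545, 0.2257]
tool_rot: [178.3, 38.4, 180.0]
force: [1.6, -0.4, -0.7]
grip_width: 0.0256
grasp_force: 24.9
```

Run:
```python
from h import *
o=pose(); print(o['qpos'].round(1)); T=np.array(o['tool_pos'])
Rt=Q.from_euler('xyz',o['tool_rot'],degrees=True).as_matrix(); G=T-.005*Rt[:,2]; print('G',G.round(4),'edge',(G+.028*Rt[:,2]*[0,1,0]-[0,0,.028]).round(4))
print(Rt.round(3).tolist())
c=eyes.read_camera('scene'); d=eyes.read_camera('top')
a=cv2.resize(cv2.cvtColor(c['pixels'],cv2.COLOR_RGB2BGR)[165:225,295:365],None,fx=6,fy=6,interpolation=2)
e=cv2.resize(cv2.cvtColor(d['pixels'],cv2.COLOR_RGB2BGR)[140:200,300:350],None,fx=6,fy=6,interpolation=2)
cv2.imwrite('pics/h4.png',np.hstack([a,e]))
```

```text
t 18.25 [ 0.5641 -0.0545  0.2257] [178.26  38.44 179.98] F [ 1.6 -0.4 -0.7] w 0.0256 g 24.9
[ 13.4 -15.3  -6.  127.9 -15.4  30.1 108.4]
G [ 0.561  -0.0547  0.2296] edge [ 0.561  -0.0538  0.2016]
[[-0.783, -0.018, 0.621], [0.0, 1.0, 0.03], [-0.622, 0.024, -0.783]]
```

View pics/h4.png

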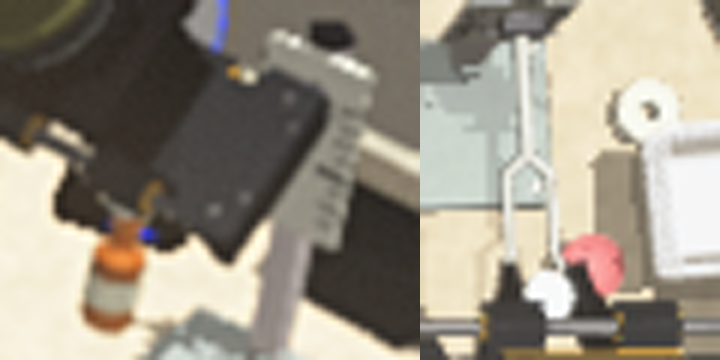

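The top view shows the cap at crop (550,293), just in front of the fork. Corrected for height, it sits about 1.5 mm left of the fork's line, and the fork is yawed about 3°. I'll shift right and go in along the fork's own line.

{"op": "drive_tool", "data": {"angular": [[0,0,0],[0,0,0],[0,0,0],[0,0,0],[0,0,0],[0,0,0],[0,0,0]], "delta_pos": [[0,-0.13,0],[0,0,0],[-0.7,0.04,0.56],[-0.7,0.04,0.56],[-0.7,0.04,0.56],[0,0,0],[0,0,0]], "gripper": [2,2,2,2,2,2,2]}}

```text
time_s: 19.05
tool_pos: [0.5907, -0.0538, 0.2243]
tool_rot: [178.2, 38.3, 180.0]
force: [0.9, 0.0, -0.7]
grip_width: 0.0255
grasp_force: 24.9
```

```bash
cat > g.py <<'E'
from h import *
o=pose(); T=np.array(o['tool_pos'])
Rt=Q.from_euler('xyz',o['tool_rot'],degrees=True).as_matrix(); G=T-.005*Rt[:,2]; print('G',G.round(4),'edge',(G+.028*Rt[:,2]*[0,1,0]-[0,0,.028]).round(4))
c=eyes.read_camera('top'); save(c,'zt'); im=c['pixels'].astype(int)
P=np.r_[G[:2],G[2]+.01]; p=proj(c,P)[0]; print('cap top pred px',p.round(1))
E
python3 g.py
```

```text
t 19.05 [ 0.5907 -0.0538  0.2243] [178.22  38.32 179.98] F [ 0.9  0.  -0.7] w 0.0255 g 24.9
G [ 0.5876 -0.0539  0.2282] edge [ 0.5876 -0.053   0.2002]
cap top pred px [321.1 180.8]
```

{"op": "drive_tool", "data": {"angular": [[0,0,0],[0,0,0],[0,0,0],[0,0,0],[0,0,0]], "delta_pos": [[-0.7,0.02,0.57],[-0.7,0.02,0.57],[0,0,0],[0,0,0],[0,0,0]], "gripper": [2,2,2,2,2]}}

```text
time_s: 19.6
tool_pos: [0.6087, -0.0533, 0.2245]
tool_rot: [178.2, 38.4, 180.0]
force: [0.5, -0.2, -1.2]
grip_width: 0.025
grasp_force: 24.9
```

```bash
python3 g.py
python3 - <<'E'
from h import *
c=eyes.read_camera('scene')
a=cv2.resize(cv2.cvtColor(c['pixels'],cv2.COLOR_RGB2BGR)[150:235,300:370],None,fx=5,fy=5,interpolation=2)
e=cv2.resize(cv2.imread('pics/zt.png')[135:200,295:350],None,fx=6,fy=6,interpolation=2)
o=np.zeros((425,700,3),np.uint8); o[:,:350]=a; o[:390,360:690]=e; cv2.imwrite('pics/h5.png',o)
E
```

```text
t 19.6 [ 0.6087 -0.0533  0.2245] [178.25  38.38 179.97] F [ 0.5 -0.2 -1.2] w 0.025 g 24.9
G [ 0.6056 -0.0534  0.2285] edge [ 0.6056 -0.0526  0.2005]
cap top pred px [321.  174.7]
```

View pics/h5.png

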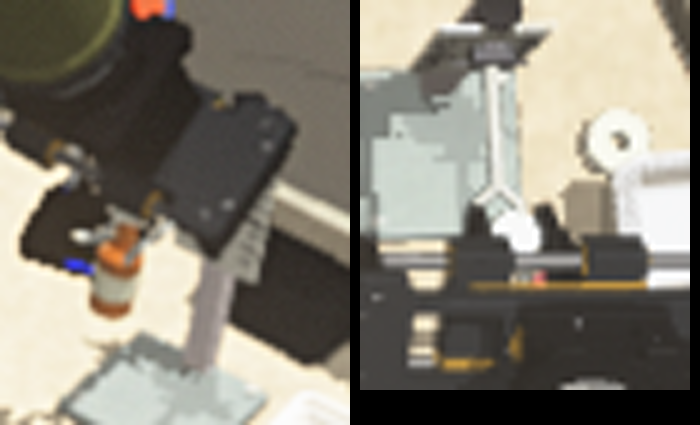

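The neck now sits between the prongs, with prongs visible on both sides in the scene view at crop (85,235) and (155,225). I'll lower until the hook carries about 50 g, let go, back off and wait.

```bash
python3 -c "
from h import *
c=eyes.read_camera('scene'); np.save('s_pre.npy',c,allow_pickle=True)"
```

{"op": "drive_tool", "data": {"angular": [[0,0,0],[0,0,0],[0,0,0],[0,0,0],[0,0,0],[0,0,0],[0,0,0],[0,0,0],[0,0,0]], "delta_pos": [[0.46,-0.02,0.58],[0.46,-0.02,0.58],[0.46,-0.02,0.58],[0.46,-0.02,0.58],[0,0,0],[0,0,0],[0,0,0],[0,0,0],[0,0,0]], "gripper": [2,2,2,2,2,2,4.5,4.5,4.5]}}

```text
time_s: 20.65
tool_pos: [0.6091, -0.053, 0.1957]
tool_rot: [178.2, 38.4, -180.0]
force: [0.1, 0.7, -0.4]
grip_width: 0.0405
grasp_force: 0.0
```

{"op": "drive_tool", "data": {"angular": [[0,0,0],[0,0,0],[0,0,0],[0,0,0],[0,0,0],[0,0,0],[0,0,0],[0,0,0],[0,0,0],[0,0,0],[0,0,0],[0,0,0],[0,0,0],[0,0,0],[0,0,0],[0,0,0],[0,0,0],[0,0,0]], "delta_pos": [[0,0,-1],[0,0,-2],[0,0,-2],[0,0,-2],[0,0,-2],[0,0,-2],[0,0,0],[0,0,0],[0,0,0],[0,0,0],[0,0,0],[0,0,0],[0,0,0],[0,0,0],[0,0,0],[0,0,0],[0,0,0],[0,0,0]], "gripper": [4.5,4.5,4.5,4.5,4.5,4.5,4.5,4.5,4.5,4.5,4.5,4.5,4.5,4.5,4.5,4.5,4.5,4.5]}}

```text
time_s: 22.45
tool_pos: [0.5626, -0.0613, 0.2743]
tool_rot: [178.0, 37.6, -180.0]
force: [-0.1, -0.3, 0.9]
grip_width: 0.0449
grasp_force: 0.0
```

```bash
cat > weigh.py <<'E'
from h import *
import sys
pose()
S=np.array([.606,-.0526,.19])
for n in('scene','top'):
    c=eyes.read_camera(n); save(c,f'{sys.argv[1]}_{n}'); im=c['pixels'].astype(int)
    np.save(f'{sys.argv[1]}_{n}.npy',c,allow_pickle=True)
    am=(im[...,0]>110)&(im[...,0]-im[...,2]>60)&(im[...,0]-im[...,1]>30)&(im[...,1]>im[...,2]+10)
    p=proj(c,S+[0,0,-.09])[0]; ys,xs=np.nonzero(am); k=np.hypot(xs-p[0],ys-p[1])<30
    if k.sum(): print(n,'amber',k.sum(),np.mean(xs[k]).round(2),np.mean(ys[k]).round(2),'rows',ys[k].min(),ys[k].max())
    # predicted: neck/body amber region bbox for deflections
    if n=='scene':
        a=np.linspace(0,2*np.pi,24)
        for d in (0,.02,.03,.036,.04,.044,.05,.06):
            b=proj(c,np.c_[S[0]+.0115*np.cos(a),S[1]+.0115*np.sin(a),0*a+S[2]-d-.066]); t=proj(c,S-[0,0,d+.022])[0]
            print(d,'bottom row',b[:,1].max().round(1),'axis x',t[0].round(1))
    for t in('vial_1','hook'):
        print(n,t,[(round(e['p'],2),np.round(e['centre'],1).tolist()) for e in models.search_frame(c,t)[:8] if np.hypot(*(np.array(e['centre'])-p))<60])
E
python3 weigh.py a1
```

```text
t 22.45 [ 0.5626 -0.0613  0.2743] [ 177.97   37.63 -179.99] F [-0.1 -0.3  0.9] w 0.0449 g 0.0
scene amber 61 320.75 221.3 rows 215 230
0 bottom row 214.8 axis x 324.0
0.02 bottom row 220.0 axis x 323.0
0.03 bottom row 222.6 axis x 322.6
0.036 bottom row 224.1 axis x 322.3
0.04 bottom row 225.1 axis x 322.1
0.044 bottom row 226.1 axis x 322.0
0.05 bottom row 227.6 axis x 321.7
0.06 bottom row 230.1 axis x 321.3
scene vial_1 [(0.48, [320.6, 212.0])]
scene hook [(0.71, [341.2, 202.3])]
top amber 25 322.2 189.4 rows 178 198
top vial_1 [(0.49, [313.0, 177.3])]
top hook [(0.55, [315.5, 147.7])]
```

Vial 1 has settled with its lowest amber row at 230. The model gives about 58 mm there against 225 for 40 mm, and the hook's detection centre moved 13 px down, so it's heavy. It goes back to well 1. I'll set the tool upright first.

{"op": "drive_tool", "data": {"angular": [[0.035,0,0],[0,0.11,0],[0,0.11,0],[0,0.11,0],[0,0.11,0],[0,0.11,0],[0,0.107,0],[0,0,0],[0,0,0],[0,0,0]], "delta_pos": [[0,0,0],[0,0,0],[0,0,0],[0,0,0],[0,0,0],[0,0,0],[0,0,0],[0,0,0],[0,0,0],[0,0,0]], "gripper": [5.5,5.5,5.5,5.5,5.5,5.5,5.5,5.5,5.5,5.5]}}

```text
time_s: 23.75
tool_pos: [0.564, -0.0617, 0.2739]
tool_rot: [180.0, -0.0, -180.0]
force: [-1.8, 0.1, 0.1]
grip_width: 0.0552
grasp_force: 0.0
```

Run:
```python
from h import *
o=pose(); print(o['qpos'].round(0))
c=np.load('a1_scene.npy',allow_pickle=True).item(); im=c['pixels']
# column of pixels through the vial: print rgb down rows at x=320,321
for y in range(205,234): print(y,im[y,319:323].tolist())
# template: compare with s_pre: track vial
p=np.load('s_pre.npy',allow_pickle=True).item()['pixels']; am=lambda i:((i[...,0].astype(int)>110)&(i[...,0].astype(int)-i[...,2]>60)&(i[...,0].astype(int)-i[...,1]>30))
ys,xs=np.nonzero(am(p)[180:225,310:335]); print('pre',ys.min()+180,ys.max()+180,xs.mean()+310)
```

```text
t 23.75 [ 0.564  -0.0617  0.2739] [ 179.98   -0.   -179.97] F [-1.8  0.1  0.1] w 0.0552 g 0.0
[ 17.   8. -14.  92.   2.  81.  92.]
205 [[105, 97, 86], [139, 134, 117], [141, 136, 120], [149, 144, 129]]
206 [[166, 153, 130], [136, 131, 115], [147, 141, 128], [155, 151, 136]]
207 [[204, 191, 165], [142, 135, 121], [149, 144, 130], [160, 154, 139]]
208 [[179, 168, 145], [141, 137, 123], [153, 147, 134], [164, 158, 144]]
209 [[155, 146, 127], [139, 135, 122], [155, 149, 135], [166, 160, 145]]
210 [[156, 148, 130], [145, 141, 127], [159, 154, 139], [169, 164, 148]]
211 [[146, 139, 125], [148, 143, 130], [161, 156, 141], [170, 166, 150]]
212 [[159, 152, 138], [160, 155, 138], [162, 157, 143], [172, 169, 153]]
213 [[227, 213, 184], [188, 171, 146], [156, 141, 122], [173, 166, 149]]
214 [[250, 244, 214], [203, 177, 146], [139, 106, 81], [154, 125, 100]]
215 [[247, 240, 207], [182, 149, 117], [129, 82, 48], [140, 96, 67]]
216 [[216, 179, 140], [152, 102, 67], [137, 85, 53], [186, 163, 142]]
217 [[190, 115, 62], [153, 88, 48], [161, 119, 93], [233, 231, 216]]
218 [[202, 115, 54], [190, 108, 55
[... 423 characters left out ...]
 163, 138], [181, 170, 142]]
225 [[170, 167, 144], [178, 174, 151], [187, 186, 161], [196, 192, 168]]
226 [[173, 169, 145], [182, 179, 156], [194, 191, 166], [197, 193, 168]]
227 [[162, 147, 120], [176, 164, 138], [184, 173, 146], [183, 168, 140]]
228 [[141, 105, 75], [149, 116, 88], [153, 120, 90], [149, 110, 75]]
229 [[127, 82, 54], [128, 82, 52], [135, 84, 51], [141, 93, 62]]
230 [[129, 100, 80], [138, 103, 75], [153, 120, 90], [175, 157, 136]]
231 [[157, 157, 145], [185, 183, 171], [197, 195, 181], [204, 207, 197]]
232 [[205, 212, 204], [216, 224, 217], [215, 224, 216], [213, 221, 214]]
233 [[216, 224, 215], [217, 224, 217], [217, 225, 218], [214, 222, 214]]
pre 195 213 323.1807228915663
```

{"op": "drive_tool", "data": {"angular": [[0,0,0],[0,0,0],[0,0,0],[0,0,0],[0,0,0],[0,0,0],[0,0,0],[0,0,0],[0,0,0],[0,0,0],[0,0,0],[0,0,0],[0,0,0]], "delta_pos": [[-1.4,0.3,0],[-1.4,0.3,0],[-1.4,0.31,0],[0,0,0],[0,0,2],[0,0,2],[0,0,2],[0,0,2],[0,0,2],[0,0,1.69],[0,0,0],[0,0,0],[0,0,0]], "gripper": [5.5,5.5,5.5,5.5,5.5,5.5,5.5,5.5,5.5,5.5,5.5,5.5,5.5]}}

```text
time_s: 25.05
tool_pos: [0.6069, -0.0526, 0.1586]
tool_rot: [180.0, 0.1, -180.0]
force: [0.3, -0.5, -0.7]
grip_width: 0.0551
grasp_force: 0.0
```

```bash
python3 weigh.py a2 | grep -v 0.0
```

```text
scene amber 67 321.51 221.31 rows 196 247
0 bottom row 214.8 axis x 324.0
scene vial_1 [(0.6, [322.0, 211.5])]
scene hook [(0.48, [319.6, 212.9])]
top vial_1 [(0.41, [273.4, 224.8])]
top hook []
```

{"op": "drive_tool", "data": {"angular": [[0,0,0],[0,0,0],[0,0,0],[0,0,0],[0,0,0],[0,0,0],[0,0,0],[0,0,0],[0,0,0],[0,0,0],[0,0,0],[0,0,0]], "delta_pos": [[0,0,0],[0,0,0],[0,0,0],[0,0,0],[0,0,0],[0,0,-1.3],[0,0,-1.3],[0,0,-1.3],[0,0,-1.3],[0,0,-1.5],[0,0,0],[0,0,0]], "gripper": [2,2,2,2,2,2,2,2,2,2,2,2], "squeeze": 25}}

```text
time_s: 26.55
tool_pos: [0.6072, -0.0525, 0.2244]
tool_rot: [180.0, 0.0, -180.0]
force: [0.3, -1.8, -1.9]
grip_width: 0.0254
grasp_force: 24.9
```

Run:
```python
from h import *
o=pose(); c=eyes.read_camera('scene'); p=c['pixels']
i=p.astype(int); am=(i[...,0]>110)&(i[...,0]-i[...,2]>60)&(i[...,0]-i[...,1]>30)
ys,xs=np.nonzero(am[185:232,308:338]); print(ys.min()+185,ys.max()+185,xs.mean()+308,len(xs))
T=o['tool_pos']; print('pred bottom axis',proj(c,[T[0],T[1],T[2]-.089]).round(1))
```

```text
t 26.55 [ 0.6072 -0.0525  0.2244] [ 1.7998e+02  2.0000e-02 -1.7995e+02] F [ 0.3 -1.8 -1.9] w 0.0254 g 24.9
196 212 324.1857142857143 70
pred bottom axis [[322.7 209.2]]
```

{"op": "drive_tool", "data": {"angular": [[0,0,0],[0,0,0],[0,0,0],[0,0,0],[0,0,0],[0,0,0],[0,0,0],[0,0,0],[0,0,0]], "delta_pos": [[0.7,-0.03,0],[0.9,-0.04,0],[0.9,-0.04,0],[0.9,-0.04,0],[1.5,0,0],[1.8,0,0],[1.8,0,-3],[0,0,0],[0,0,0]], "gripper": [2,2,2,2,2,2,2,2,2]}}

```text
time_s: 27.5
tool_pos: [0.5216, -0.0538, 0.2546]
tool_rot: [180.0, 0.0, -180.0]
force: [0.6, 0.0, -1.5]
grip_width: 0.0253
grasp_force: 24.9
```

```bash
python3 tilt.py
```

```text
t 27.5 [ 0.5216 -0.0538  0.2546] [ 1.7998e+02  3.0000e-02 -1.7996e+02] F [ 0.6  0.  -1.5] w 0.0253 g 24.9
[ 17.   3. -15.  99.   1.  78.  92.]
scene 92 [307.4 206.9] [-0.19  0.98] [(-20, [312.0, 200.1], [0.17, 0.99]), (-15, [310.8, 201.4], [0.08, 1.0]), (-10, [309.6, 202.5], [-0.0, 1.0]), (-5, [308.3, 203.5], [-0.07, 1.0]), (0, [307.1, 204.3], [-0.14, 0.99]), (5, [305.9, 205.1], [-0.19, 0.98]), (10, [304.7, 205.7], [-0.24, 0.97]), (15, [303.6, 206.2], [-0.29, 0.96]), (20, [302.4, 206.5], [-0.33, 0.94])]
top none
```

{"op": "drive_tool", "data": {"angular": [[0,0,0],[0,0,0],[0,0,0],[0,0,0],[0,0,0],[0,0,0],[0,0,0],[0,0,0],[0,0,0],[0,0,0],[0,0,0],[0,0,0],[0,0,0],[0,0,0],[0,0,0],[0,0,0],[0,0,0]], "delta_pos": [[0.2,1.5,0],[0.5,3,0],[0.66,4.13,0],[0.66,4.13,0],[0.66,4.13,0],[0.66,4.13,0],[0.66,4.13,0],[0.66,4.13,0],[0.66,4.13,0],[0.66,4.13,0],[0.5,2.5,0],[0.13,1.27,0],[0,0,2],[0,0,2],[0,0,0],[0,0,0],[0,0,0]], "gripper": [2,2,2,2,2,2,2,2,2,2,2,2,2,2,2,2,2]}}

```text
time_s: 29.3
tool_pos: [0.4557, 0.3592, 0.2153]
tool_rot: [179.9, -0.0, -180.0]
force: [0.3, 0.2, -1.6]
grip_width: 0.0252
grasp_force: 24.9
```

```bash
cat > vt.py <<'E'
# vial lateral offset from TCP: amber centroid in scene vs synthetic silhouette
from h import *
def cyl(c,P,segs):
    m=np.zeros((384,512),np.uint8); a=np.linspace(0,2*np.pi,40)
    for r0,z0,r1,z1 in segs:
        q=np.vstack([proj(c,np.c_[P[0]+r*np.cos(a),P[1]+r*np.sin(a),0*a+P[2]+z]) for r,z in((r0,z0),(r1,z1))])
        cv2.fillConvexPoly(m,np.round(cv2.convexHull(q.astype(np.float32))*16).astype(np.int32),255,cv2.LINE_AA,4)
    return m/255.
BODY=[(.0115,0,.013,.004),(.013,.004,.013,.044),(.0065,.044,.0065,.066)]
def amber(c):
    i=c['pixels'].astype(int); return (i[...,0]>100)&(i[...,0]-i[...,2]>45)&(i[...,0]-i[...,1]>22)&(i[...,1]>=i[...,2]+5)
E
python3 - <<'E'
from vt import *
o=pose();T=o['tool_pos']
c=eyes.read_camera('scene'); save(c,'vt1'); A=amber(c); m=cyl(c,[T[0],T[1],T[2]-.0885],BODY); ys,xs=np.nonzero(m>.5)
ay,ax=np.nonzero(A&(cv2.dilate(m,np.ones((15,15)))>0))
for y in range(ys.min()-2,ys.max()+4): print(y,[xs[ys==y].min(),xs[ys==y].max()] if (ys==y).any() else '',[ax[ay==y].min(),ax[ay==y].max()] if (ay==y).any() else '')
E
```

```text
t 29.3 [0.4557 0.3592 0.2153] [ 1.7991e+02 -2.0000e-02 -1.8000e+02] F [ 0.3  0.2 -1.6] w 0.0252 g 24.9
154  
155  
156 [np.int64(193), np.int64(195)] 
157 [np.int64(192), np.int64(196)] 
158 [np.int64(192), np.int64(196)] 
159 [np.int64(192), np.int64(196)] 
160 [np.int64(192), np.int64(197)] 
161 [np.int64(192), np.int64(197)] [np.int64(194), np.int64(195)]
162 [np.int64(191), np.int64(198)] [np.int64(194), np.int64(195)]
163 [np.int64(190), np.int64(199)] [np.int64(193), np.int64(196)]
164 [np.int64(190), np.int64(199)] [np.int64(192), np.int64(198)]
165 [np.int64(190), np.int64(199)] [np.int64(191), np.int64(199)]
166 [np.int64(191), np.int64(199)] [np.int64(191), np.int64(199)]
167 [np.int64(191), np.int64(199)] [np.int64(191), np.int64(199)]
168 [np.int64(191), np.int64(199)] [np.int64(192), np.int64(198)]
169 [np.int64(191), np.int64(199)] [np.int64(192), np.int64(198)]
170 [np.int64(191), np.int64(199)] [np.int64(194), np.int64(196)]
171 [np.int64(191), np.int64(199)] 
172 [np.int64(191), np.int64(199)] 
173 [np.int64(191), np.int64(200)] 
174 [np.int64(191), np.int64(199)] [np.int64(198), np.int64(198)]
175 [np.int64(192), np.int64(199)] [np.int64(193), np.int64(198)]
176 [np.int64(193), np.int64(198)] [np.int64(192), np.int64(199)]
177  [np.int64(193), np.int64(198)]
178  [np.int64(194), np.int64(196)]
179
```

{"op": "drive_tool", "data": {"angular": [[0,0,0],[0,0,0],[0,0,0],[0,0,0],[0,0,0],[0,0,0],[0,0,0],[0,0,0],[0,0,0]], "delta_pos": [[0,0,2],[0,0,2.5],[0,0,2],[0,0,1],[0,0,1],[0,0,1],[0,0,1],[0,0,1],[0,0,0]], "gripper": [2,2,2,2,2,2,2,2,2]}}

```text
time_s: 30.25
tool_pos: [0.4558, 0.3594, 0.0996]
tool_rot: [179.9, -0.0, -180.0]
force: [0.6, 0.9, 2.1]
grip_width: 0.0252
grasp_force: 24.9
```

```bash
python3 -c "
from h import *
pose()"
```

```text
t 30.25 [0.4558 0.3594 0.0996] [ 1.7993e+02 -1.0000e-02 -1.7997e+02] F [0.6 0.9 2.1] w 0.0252 g 24.9
```

{"op": "drive_tool", "data": {"angular": [[0,0,0],[0,0,0],[0,0,0],[0,0,0],[0,0,0],[0,0,0],[0,0,0],[0,0,0],[0,0,0],[0,0,0],[0,0,0],[0,0,0]], "delta_pos": [[0,0,0.1],[0,0,0],[0,0,0],[0,0,0],[0,0,-2],[0,0,-4],[0,0,-4],[0,0,-3],[0.17,-3.3,0],[0.18,-3.4,0],[0.18,-3.4,0],[0.17,-3.4,0]], "gripper": [2,4.5,4.5,4.5,4.5,4.5,4.5,4.5,4.5,4.5,4.5,4.5]}}

```text
time_s: 31.45
tool_pos: [0.4478, 0.2229, 0.2279]
tool_rot: [180.0, -0.1, -179.9]
force: [0.8, -0.4, 0.8]
grip_width: 0.0451
grasp_force: 0.0
```

{"op": "drive_tool", "data": {"angular": [[0,0,0.1428],[0,0,0.1428],[0,0,0.1428],[0,0,0.1428],[0,0,0.1428],[0,0,0.1428],[0,0,0.1428],[0,0,0.1428],[0,0,0.1428],[0,0,0.1428],[0,0,0.1428],[0,0,0],[0,0,0],[0,0,0]], "delta_pos": [[0,0,0],[0,0,0],[0,0,0],[0,0,0],[0,0,0],[0,0,0],[0,0,0],[0,0,0],[0,0,0],[0,0,0],[0,0,0],[0,0,0],[0,0,0],[0,0,0]], "gripper": [4.5,4.5,4.5,4.5,4.5,4.5,4.5,4.5,4.5,4.5,4.5,4.5,4.5,4.5]}}

```text
time_s: 32.85
tool_pos: [0.4481, 0.224, 0.2281]
tool_rot: [-179.9, -0.0, 90.2]
force: [0.1, 0.8, 0.8]
grip_width: 0.0451
grasp_force: 0.0
```

Run:
```python
from h import *
o=pose(); print(o['qpos'].round(0))
c=eyes.read_camera('scene'); save(c,'v1back')
im=c['pixels'].astype(int)
def ref(P): return proj(c,P)[0]
print('well1 cap pred',ref([.4555,.3593,.112]).round(1),ref([.4555,.3593,.074]).round(1))
print([(round(d['p'],2),np.round(d['centre']).tolist()) for d in models.search_frame(c,'vial_1')])
a=cv2.imread('pics/scene0.png').astype(int)[...,::-1]; d=np.abs(a-im).sum(2)[160:215,180:212]; print('diff vs start near well1',(d>90).sum())
```

```text
t 32.85 [0.4481 0.224  0.2281] [-1.799e+02 -3.000e-02  9.019e+01] F [0.1 0.8 0.8] w 0.0451 g 0.0
[ -1.   2. -29. 104.   1.  75. -30.]
well1 cap pred [195.7 178. ] [196.5 187.2]
[(0.82, [254.0, 231.0]), (0.77, [197.0, 212.0]), (0.55, [220.0, 207.0]), (0.53, [196.0, 184.0]), (0.51, [232.0, 209.0]), (0.51, [208.0, 230.0])]
diff vs start near well1 494
```

{"op": "drive_tool", "data": {"angular": [[0,0,0],[0,0,0],[0,0,0],[0,0,0],[0,0,0],[0,0,0],[0,0,0],[0,0,0],[0,0,0],[0,0,0],[0,0,0],[0,0,0],[0,0,0],[0,0,0],[0,0,0]], "delta_pos": [[0,0.05,2],[0,0,2],[0,0,2],[0,0,2],[0,0,2],[0,0,2],[0,0,1.1],[0,0,0],[0,0,0],[0,0,0],[0,0,0],[0,0,0],[0,0,-2],[0,0,-4],[0,0,-4]], "gripper": [4.5,4.5,4.5,4.5,4.5,4.5,4.5,4.5,2,2,2,2,2,2,2], "squeeze": 25}}

```text
time_s: 34.45
tool_pos: [0.4482, 0.2238, 0.1981]
tool_rot: [-179.8, -0.0, 90.1]
force: [0.7, 0.4, 0.5]
grip_width: 0.025
grasp_force: 25.0
```

{"op": "drive_tool", "data": {"angular": [[0,0,0],[0,0,-0.1428],[0,0,-0.1428],[0,0,-0.1428],[0,0,-0.1428],[0,0,-0.1428],[0,0,-0.1428],[0,0,-0.1428],[0,0,-0.1428],[0,0,-0.1428],[0,0,-0.1428],[0,0,-0.1428],[0,0,0],[0,0,0],[0,0,0]], "delta_pos": [[0,0,-4],[0,0,-2],[0,0,0],[0,0,0],[0,0,0],[0,0,0],[0,0,0],[0,0,0],[0,0,0],[0,0,0],[0,0,0],[0,0,0],[0,0,0],[0,0,0],[0,0,0]], "gripper": [2,2,2,2,2,2,2,2,2,2,2,2,2,2,2]}}

```text
time_s: 35.95
tool_pos: [0.4488, 0.224, 0.2573]
tool_rot: [180.0, -0.1, 179.9]
force: [0.1, 0.3, -0.8]
grip_width: 0.0255
grasp_force: 25.0
```

{"op": "drive_tool", "data": {"angular": [[0,0,0],[0,0,0],[0,0,0],[0,0,0],[0,0,0],[0,0,0],[0,0,0],[0,0,0],[0,0,0],[0,0,0],[0,0,0],[0,0,0],[0,0,0],[0,0,0],[0,0,0]], "delta_pos": [[-0.4,-1.4,0],[-1,-3.5,0],[-1.2,-4,0],[-1.2,-4,0],[-1.2,-4,0],[-1.2,-4,0],[-1,-3.5,0],[-0.6,-2.3,0],[-0.3,-1.2,0],[0,0,1],[0,0,1.3],[0,0,1],[0,0,0],[0,0,0],[0,0,0]], "gripper": [2,2,2,2,2,2,2,2,2,2,2,2,2,2,2]}}

```text
time_s: 37.45
tool_pos: [0.5302, -0.0544, 0.2244]
tool_rot: [180.0, -0.0, -179.9]
force: [-0.0, 0.9, -0.8]
grip_width: 0.0257
grasp_force: 25.0
```

```bash
cat > al.py <<'E'
from vt import *
o=pose();T=np.array(o['tool_pos']); c=eyes.read_camera('scene'); A=amber(c)
best=[]
for dx in np.arange(-.008,.0081,.002):
  for dz in np.arange(-.093,-.081,.002):
    m=cyl(c,[T[0]+dx,T[1],T[2]+dz],BODY)>.5; R0=cv2.dilate(m.astype(np.uint8),np.ones((9,9)))>0
    best.append((round((A&m).sum()/((A&R0)|m).sum(),3),round(dx,4),round(dz,4)))
print(sorted(best)[-4:])
m=cyl(c,T-[0,0,.0885],BODY); ys,xs=np.nonzero(m>.5); ay,ax=np.nonzero(A&(cv2.dilate(m,np.ones((15,15)))>0))
print('pred x',xs.mean().round(1),'rows',ys.min(),ys.max(),'seen x',ax.mean().round(1),'rows',ay.min(),ay.max())
u=np.c_[ax,ay]-[ax.mean(),ay.mean()]; V=np.linalg.svd(u,full_matrices=False)[2][0]; u2=np.c_[xs,ys]-[xs.mean(),ys.mean()]; V2=np.linalg.svd(u2,full_matrices=False)[2][0]
print('dir',V.round(2),V2.round(2))
E
python3 al.py
```

```text
t 37.45 [ 0.5302 -0.0544  0.2244] [ 1.7997e+02 -4.0000e-02 -1.7991e+02] F [-0.   0.9 -0.8] w 0.0257 g 25.0
[(np.float64(0.47), np.float64(0.006), np.float64(-0.091)), (np.float64(0.472), np.float64(0.004), np.float64(-0.091)), (np.float64(0.475), np.float64(0.006), np.float64(-0.093)), (np.float64(0.479), np.float64(0.004), np.float64(-0.093))]
pred x 307.9 rows 201 224 seen x 308.9 rows 206 223
dir [-0.13  0.99] [-0.15  0.99]
```

{"op": "drive_tool", "data": {"angular": [[0,0,0],[0,0,0],[0,0,0],[0,0,0],[0,0,0],[0,0,0],[0,0,0],[0,0,0],[0,0,0],[0,0,0]], "delta_pos": [[-0.8,0,0],[-1.1,0,0],[-1.1,0,0],[-0.9,0.03,0],[-0.9,0.04,0],[-0.9,0.04,0],[-0.9,0.03,0],[-0.95,0.03,0],[0,0,0],[0,0,0]], "gripper": [2,2,2,2,2,2,2,2,2,2]}}

```text
time_s: 38.5
tool_pos: [0.6054, -0.0531, 0.2236]
tool_rot: [180.0, -0.1, -179.9]
force: [-0.7, -0.4, -0.7]
grip_width: 0.0253
grasp_force: 25.0
```

```bash
python3 al.py
```

```text
t 38.5 [ 0.6054 -0.0531  0.2236] [ 1.7996e+02 -1.2000e-01 -1.7995e+02] F [-0.7 -0.4 -0.7] w 0.0253 g 25.0
[(np.float64(0.471), np.float64(0.006), np.float64(-0.093)), (np.float64(0.471), np.float64(0.008), np.float64(-0.093)), (np.float64(0.475), np.float64(0.002), np.float64(-0.093)), (np.float64(0.475), np.float64(0.004), np.float64(-0.091))]
pred x 323.8 rows 190 212 seen x 324.6 rows 195 212
dir [-0.12  0.99] [-0.17  0.99]
```

{"op": "drive_tool", "data": {"angular": [[0,0,0],[0,0,0],[0,0,0],[0,0,0],[0,0,0],[0,0,0],[0,0,0],[0,0,0],[0,0,0]], "delta_pos": [[0,0,0.7],[0,0,0.7],[0,0,0.7],[0,0,0.75],[0,0,0],[0,0,0],[0,0,0],[0,0,0],[0,0,0]], "gripper": [2,2,2,2,2,2,5,5,5]}}

```text
time_s: 39.45
tool_pos: [0.6057, -0.0531, 0.1957]
tool_rot: [180.0, -0.0, -180.0]
force: [-0.1, 0.4, 0.1]
grip_width: 0.042
grasp_force: 0.0
```

{"op": "drive_tool", "data": {"angular": [[0,0,0],[0,0,0],[0,0,0],[0,0,0],[0,0,0],[0,0,0],[0,0,0],[0,0,0],[0,0,0],[0,0,0],[0,0,0],[0,0,0],[0,0,0],[0,0,0],[0,0,0],[0,0,0],[0,0,0],[0,0,0]], "delta_pos": [[0,0,-1.5],[0,0,-2.5],[0,0,-2.5],[0,0,-2.5],[0,0,0],[0,0,0],[0,0,0],[0,0,0],[0,0,0],[0,0,0],[0,0,0],[0,0,0],[0,0,0],[0,0,0],[0,0,0],[0,0,0],[0,0,0],[0,0,0]], "gripper": [5,5,5,5,5,5,5,5,5,5,5,5,5,5,5,5,5,5]}}

```text
time_s: 41.25
tool_pos: [0.6055, -0.0532, 0.2853]
tool_rot: [180.0, -0.1, -180.0]
force: [0.4, -0.5, -0.2]
grip_width: 0.05
grasp_force: 0.0
```

```bash
python3 weigh.py b1
cat > rd.py <<'E'
from vt import *
import sys
def rows(tag):
    c=np.load(f'{tag}_scene.npy',allow_pickle=True).item(); A=amber(c); A[:,:305]=0;A[:,340:]=0
    best=[]
    for d in np.arange(0,.076,.001):
        m=cyl(c,[.606,-.0526,.19-d-.066],BODY); ys,xs=np.nonzero(m>.5)
        a=A[ys.min()-8:ys.max()+8]; 
        best.append((d,(m*A).sum()-.5*(A&(m<.5)).sum()-.15*m.sum()))
    b=max(best,key=lambda t:t[1]); ys,xs=np.nonzero(A[190:240]); print(tag,'defl',b,'amber max row',ys.max()+190)
for t in sys.argv[1:]: rows(t)
E
python3 rd.py a1 b1
```

```text
t 41.25 [ 0.6055 -0.0532  0.2853] [ 1.7996e+02 -9.0000e-02 -1.7996e+02] F [ 0.4 -0.5 -0.2] w 0.05 g 0.0
scene amber 68 323.13 211.37 rows 204 220
0 bottom row 214.8 axis x 324.0
0.02 bottom row 220.0 axis x 323.0
0.03 bottom row 222.6 axis x 322.6
0.036 bottom row 224.1 axis x 322.3
0.04 bottom row 225.1 axis x 322.1
0.044 bottom row 226.1 axis x 322.0
0.05 bottom row 227.6 axis x 321.7
0.06 bottom row 230.1 axis x 321.3
scene vial_1 [(0.61, [324.7, 206.1]), (0.28, [289.5, 192.1])]
scene hook []
top amber 1 330.0 189.0 rows 189 189
top vial_1 []
top hook [(0.38, [316.5, 143.7])]
a1 defl (np.float64(0.065), np.float64(-274.6821568627451)) amber max row 230
b1 defl (np.float64(0.024), np.float64(-349.2470588235294)) amber max row 220
```

Vial 4 pulled the hook down only about 20 mm (its lowest amber row is 220, against 225 for 40 mm), so it's light and goes to the carry rack.

{"op": "drive_tool", "data": {"angular": [[0,0,0],[0,0,0],[0,0,0],[0,0,0],[0,0,0],[0,0,0],[0,0,0],[0,0,0],[0,0,0],[0,0,0],[0,0,0],[0,0,0],[0,0,0],[0,0,0],[0,0,0],[0,0,0]], "delta_pos": [[0,0,2],[0,0,2],[0,0,2],[0,0,2],[0,0,1.1],[0,0,0],[0,0,0],[0,0,0],[0,0,0],[0,0,0],[0,0,0],[0,0,-1],[0,0,-1],[0,0,-1.2],[0,0,0],[0,0,0]], "gripper": [5,5,5,5,5,5,5,2,2,2,2,2,2,2,2,2], "squeeze": 25}}

```text
time_s: 43.15
tool_pos: [0.6058, -0.0531, 0.227]
tool_rot: [180.0, -0.0, -180.0]
force: [-0.7, 0.3, -0.7]
grip_width: 0.0252
grasp_force: 25.0
```

```bash
python3 al.py
```

```text
t 43.15 [ 0.6058 -0.0531  0.227 ] [ 1.7997e+02 -2.0000e-02 -1.7996e+02] F [-0.7  0.3 -0.7] w 0.0252 g 25.0
[(np.float64(0.454), np.float64(0.0), np.float64(-0.091)), (np.float64(0.462), np.float64(0.0), np.float64(-0.093)), (np.float64(0.466), np.float64(0.004), np.float64(-0.093)), (np.float64(0.471), np.float64(0.002), np.float64(-0.093))]
pred x 324.1 rows 189 211 seen x 324.4 rows 195 212
dir [-0.1   0.99] [-0.16  0.99]
```

{"op": "drive_tool", "data": {"angular": [[0,0,0],[0,0,0],[0,0,0],[0,0,0],[0,0,0],[0,0,0],[0,0,0],[0,0,0],[0,0,0]], "delta_pos": [[0.7,-0.03,0],[0.9,-0.04,0],[0.9,-0.04,0],[0.9,-0.04,0],[1.5,0,0],[1.8,0,0],[1.8,0,-3],[0,0,0],[0,0,0]], "gripper": [2,2,2,2,2,2,2,2,2]}}

```text
time_s: 44.1
tool_pos: [0.5205, -0.0549, 0.2574]
tool_rot: [180.0, 0.1, -180.0]
force: [0.4, -0.6, -1.2]
grip_width: 0.0253
grasp_force: 25.0
```

```bash
cat > cm.py <<'E'
from h import *
pose()
for n,(x0,x1,y0,y1) in {'scene':(268,350,252,328),'top':(300,376,218,252)}.items():
    a=cv2.cvtColor(cv2.imread(f'pics/{n}0.png'),cv2.COLOR_BGR2GRAY).astype(np.float32); c=eyes.read_camera(n); save(c,'cm_'+n)
    b=cv2.cvtColor(c['pixels'],cv2.COLOR_RGB2GRAY).astype(np.float32)
    M=np.eye(2,3,dtype=np.float32); t=a[y0:y1,x0:x1]
    # template search first
    pad=14; r=cv2.matchTemplate(b[y0-pad:y1+pad,x0-pad:x1+pad],t,cv2.TM_CCOEFF_NORMED); _,s,_,l=cv2.minMaxLoc(r); M[:,2]=[l[0]-pad,l[1]-pad]
    try:
        cc,M=cv2.findTransformECC(t,b[y0-0:y1,x0:x1],M,cv2.MOTION_EUCLIDEAN,(3,100,1e-5),None,3); print(n,'tm',round(s,3),l[0]-pad,l[1]-pad,'ecc',round(cc,3),M.round(3).tolist())
        ctr=np.array([(x1-x0)/2,(y1-y0)/2,1]); d=M@ctr-ctr[:2]; uv=proj(c,[.4198,-.1543,.048])[0]; print('world shift',(at(c,uv+d,.048)-at(c,uv,.048))[:2].round(4),'rot',np.degrees(np.arctan2(M[1,0],M[0,0])).round(2))
    except cv2.error as e: print(n,'tm',s,l[0]-pad,l[1]-pad,'ecc fail')
E
python3 cm.py; python3 al.py
```

```text
t 44.1 [ 0.5205 -0.0549  0.2574] [ 1.8000e+02  5.0000e-02 -1.7998e+02] F [ 0.4 -0.6 -1.2] w 0.0253 g 25.0
scene tm 0.702 -1 0 ecc 0.71 [[1.0, 0.007000000216066837, -1.9930000305175781], [-0.007000000216066837, 1.0, -0.11400000005960464]]
world shift [-0.0022  0.004 ] rot -0.42
top tm 0.22416560351848602 -14 0 ecc fail
t 44.2 [ 0.5202 -0.0547  0.2558] [ 1.7996e+02 -1.2000e-01 -1.7996e+02] F [ 0.2 -0.2  0.1] w 0.0256 g 25.0
[(np.float64(0.494), np.float64(0.002), np.float64(-0.091)), (np.float64(0.502), np.float64(0.006), np.float64(-0.093)), (np.float64(0.506), np.float64(0.004), np.float64(-0.093)), (np.float64(0.509), np.float64(0.002), np.float64(-0.093))]
pred x 306.9 rows 193 217 seen x 307.8 rows 199 218
dir [-0.13  0.99] [-0.15  0.99]
```

{"op": "drive_tool", "data": {"angular": [[0,0,0],[0,0,0],[0,0,0],[0,0,0],[0,0,0],[0,0,0]], "delta_pos": [[0.5,0,-3.4],[0.5,0,-3.5],[0.5,0,-3.5],[0.5,0,-3.4],[0,0,0],[0,0,0]], "gripper": [2,2,2,2,2,2]}}

```text
time_s: 44.85
tool_pos: [0.5011, -0.0548, 0.3941]
tool_rot: [180.0, -0.1, -179.9]
force: [-0.3, 0.6, -0.7]
grip_width: 0.0254
grasp_force: 25.0
```

```bash
cat > cw.py <<'E'
from h import *
import sys
def rect(c,x0=.36,x1=.48,y0=-.29,y1=-.02,z=.048,res=.0005):
    X,Y=np.meshgrid(np.arange(x0,x1,res),np.arange(y0,y1,res),indexing='ij'); P=np.c_[X.ravel(),Y.ravel(),np.full(X.size,z)]
    q=proj(c,P).astype(np.float32).reshape(*X.shape,2)
    return cv2.remap(c['pixels'],q[...,0],q[...,1],cv2.INTER_LINEAR)
if __name__=='__main__':
    o=pose(); c=eyes.read_camera('wrist'); np.save(sys.argv[1],c,allow_pickle=True); save(c,sys.argv[1])
    w=np.load('w2.npy',allow_pickle=True).item()
    A,B=[cv2.cvtColor(rect(k),cv2.COLOR_RGB2GRAY).astype(np.float32) for k in(w,c)]
    res=.0005
    # template: carry in A
    i0=lambda x:int((x-.36)/res); j0=lambda y:int((y+.29)/res)
    t=A[i0(.375):i0(.462),j0(-.262):j0(-.046)]
    grad=lambda I:cv2.magnitude(cv2.Sobel(I,5,1,0),cv2.Sobel(I,5,0,1))
    for nm,a,b in(('int',t,B),('grad',grad(cv2.GaussianBlur(t,(0,0),3)),grad(cv2.GaussianBlur(B,(0,0),3)))):
        r=cv2.matchTemplate(b,a,cv2.TM_CCOEFF_NORMED); _,s,_,l=cv2.minMaxLoc(r)
        M=np.float32([[1,0,l[0]],[0,1,l[1]]])
        try:
            cc,M=cv2.findTransformECC(a,b,M,cv2.MOTION_EUCLIDEAN,(3,200,1e-6),None,5)
        except cv2.error: cc=-1
        h,wd=a.shape; ctr=np.array([j0(-.1543)-j0(-.262),i0(.4198)-i0(.375),1.]); d=M@ctr
        nx,ny=d[1]*res+.36,d[0]*res-.29; th=np.degrees(np.arctan2(M[1,0],M[0,0]))
        print(nm,round(s,3),'ecc',round(cc,3),'carry centre',round(nx,4),round(ny,4),'dyaw (x-y)',round(-th,2))
E
python3 cw.py w3
```

```text
t 44.85 [ 0.5011 -0.0548  0.3941] [ 1.7995e+02 -8.0000e-02 -1.7994e+02] F [-0.3  0.6 -0.7] w 0.0254 g 25.0
int 0.753 ecc 0.755 carry centre 0.4161 -0.1486 dyaw (x-y) 0.12
grad 0.736 ecc 0.739 carry centre 0.4162 -0.1484 dyaw (x-y) 0.03
```

```bash
cat > cfit.py <<'E'
from cw import *
from scipy.ndimage import map_coordinates
def segs():
    S=[]
    def box(cx,cy,hx,hy):
        p=[(cx-hx,cy-hy),(cx-hx,cy+hy),(cx+hx,cy+hy),(cx+hx,cy-hy)]
        for i in range(4):
            a,b=np.array(p[i]),np.array(p[(i+1)%4]); n=int(np.linalg.norm(b-a)/.001); t=np.linspace(.05,.95,n)[:,None]
            S.append((a+(b-a)*t, np.repeat([[*( (b-a)[::-1]*[1,-1]/np.linalg.norm(b-a))]],n,0)))
    box(0,0,.028,.094)
    for y in(-.0675,-.0225,.0225,.0675): box(0,y,.0145,.0145)
    return np.vstack([s[0] for s in S]),np.vstack([s[1] for s in S])
L,N=segs()
def cfit(c,lo=(.36,-.30),hi=(.50,-.02),yaws=np.arange(-25,26,2.5)):
    x0,y0=.32,-.34; I=cv2.cvtColor(rect(c,x0,.54,y0,.02),cv2.COLOR_RGB2GRAY).astype(np.float32); I=cv2.GaussianBlur(I,(0,0),2)
    gx=cv2.Sobel(I,5,0,1); gy=cv2.Sobel(I,5,1,0); m=np.hypot(gx,gy)+8; gx,gy=gx/m,gy/m
    def f(p):
        a=np.radians(p[2]); R2=np.array([[np.cos(a),-np.sin(a)],[np.sin(a),np.cos(a)]]); P=L@R2.T+[p[0],p[1]]; n=N@R2.T
        q=((P-[x0,y0])/.0005).T
        return -np.abs(map_coordinates(gx,q,order=1)*n[:,0]+map_coordinates(gy,q,order=1)*n[:,1]).mean()
    best=sorted((f((x,y,a)),x,y,a) for x in np.arange(lo[0],hi[0],.003) for y in np.arange(lo[1],hi[1],.003) for a in yaws)[:6]
    out=[]
    for b in best:
        r=minimize(f,b[1:],method='Nelder-Mead',options=dict(initial_simplex=np.array([b[1:]]*4)+np.vstack([np.zeros(3),np.diag([.002,.002,1.5])]),xatol=1e-5)); out.append((r.fun,*r.x))
    return sorted(out)[:3]
if __name__=='__main__':
    for n in sys.argv[1:]: 
        c=np.load(n,allow_pickle=True).item(); b=cfit(c); print(n,np.round(b[0],4),np.round(b[-1],4))
        x,y,a=b[0][1:]; a=np.radians(a); print([(round(x-np.sin(a)*k,4),round(y+np.cos(a)*k,4)) for k in(-.0675,-.0225,.0225,.0675)])
E
python3 cfit.py w2.npy w3.npy
```

```text
w2.npy [-0.6891  0.4206 -0.1554 -3.5779] [-0.6891  0.4206 -0.1554 -3.5778]
[(np.float64(0.4164), np.float64(-0.2227)), (np.float64(0.4192), np.float64(-0.1778)), (np.float64(0.422), np.float64(-0.1329)), (np.float64(0.4248), np.float64(-0.088))]
w3.npy [-0.6818  0.4201 -0.1035 -3.3038] [-0.6818  0.4201 -0.1035 -3.3037]
[(np.float64(0.4162), np.float64(-0.1708)), (np.float64(0.4188), np.float64(-0.1259)), (np.float64(0.4214), np.float64(-0.081)), (np.float64(0.424), np.float64(-0.0361))]
```

Run:
```python
from cfit import *
for n in('scene','top'):
    c=eyes.read_camera(n)
    print(n,[(round(d['p'],2),np.round(d['centre'],1).tolist()) for d in models.search_frame(c,'carry')[:3]],'old',proj(c,[.4198,-.1543,.03]).round(1).tolist(),'new',proj(c,[.4195,-.1025,.03]).round(1).tolist())
c=np.load('w3.npy',allow_pickle=True).item()
print('w3 local fit near +7mm',np.round(cfit(c,(.41,-.16),(.43,-.14),np.arange(-6,1,1.5))[0],4))
c=eyes.read_camera('scene'); i=c['pixels']
for y in np.arange(-.27,.03,.01):
    q=proj(c,[.4198+.022-( y+.13)*-.0,y,.048])[0]; print(round(y,3),i[int(q[1]+.5),int(q[0]+.5)].tolist(),end='; ')
```

```text
scene [(0.91, [290.7, 278.6])] old [[305.8, 287.5]] new [[291.0, 276.7]]
top [(0.82, [324.3, 236.9])] old [[337.8, 234.4]] new [[323.2, 234.4]]
w3 local fit near +7mm [-0.5424  0.4175 -0.1463 -3.9118]
-0.27 [247, 241, 222]; -0.26 [248, 241, 223]; -0.25 [247, 241, 221]; -0.24 [248, 242, 223]; -0.23 [249, 244, 227]; -0.22 [248, 242, 223]; -0.21 [246, 239, 218]; -0.2 [251, 249, 239]; -0.19 [249, 247, 235]; -0.18 [250, 249, 241]; -0.17 [250, 249, 241]; -0.16 [250, 249, 242]; -0.15 [249, 249, 241]; -0.14 [250, 249, 242]; -0.13 [250, 249, 242]; -0.12 [250, 249, 241]; -0.11 [250, 249, 242]; -0.1 [250, 249, 242]; -0.09 [252, 251, 243]; -0.08 [251, 251, 243]; -0.07 [250, 249, 240]; -0.06 [250, 249, 241]; -0.05 [251, 250, 242]; -0.04 [231, 228, 208]; -0.03 [196, 190, 173]; -0.02 [169, 163, 146]; -0.01 [228, 223, 206]; 0.0 [169, 154, 129]; 0.01 [173, 158, 134]; 0.02 [176, 162, 139]; 0.03 [172, 157, 134];
```

The carry rack has been knocked about 52 mm to the left, now at (0.4198, −0.103) with yaw −3.2°. The wrist fit and both detections agree. Vial 4 goes into its rightmost well at (0.416, −0.170).

{"op": "drive_tool", "data": {"angular": [[0,0,0],[0,0,0],[0,0,0],[0,0,0],[0,0,0],[0,0,0],[0,0,0],[0,0,0],[0,0,0]], "delta_pos": [[0.6,-1,1],[1.5,-2,2.8],[1.7,-2.3,2.8],[1.7,-2.3,2.8],[1.7,-2.3,2.8],[1.33,-1.66,1.8],[0,0,0],[0,0,0],[0,0,0]], "gripper": [2,2,2,2,2,2,2,2,2]}}

```text
time_s: 46.05
tool_pos: [0.4165, -0.1696, 0.2554]
tool_rot: [180.0, 0.0, -179.9]
force: [0.1, -0.7, -0.4]
grip_width: 0.0257
grasp_force: 25.0
```

```bash
python3 al.py
python3 - <<'E'
from h import *
c=eyes.read_camera('scene'); print([(round(d['p'],2),np.round(d['centre'],1).tolist()) for d in models.search_frame(c,'carry')[:2]])
E
```

```text
t 46.05 [ 0.4165 -0.1696  0.2554] [ 1.7997e+02  1.0000e-02 -1.7986e+02] F [ 0.1 -0.7 -0.4] w 0.0257 g 25.0
[(np.float64(0.502), np.float64(0.002), np.float64(-0.091)), (np.float64(0.504), np.float64(0.0), np.float64(-0.093)), (np.float64(0.507), np.float64(0.004), np.float64(-0.093)), (np.float64(0.522), np.float64(0.002), np.float64(-0.093))]
pred x 317.3 rows 232 258 seen x 319.6 rows 240 259
dir [0.2  0.98] [-0.16  0.99]
[(0.97, [293.9, 277.6])]
```

{"op": "drive_tool", "data": {"angular": [[0,0,0],[0,0,0],[0,0,0],[0,0,0],[0,0,0],[0,0,0],[0,0,0],[0,0,0],[0,0,0],[0,0,0]], "delta_pos": [[0.05,-0.06,2],[0,0,3],[0,0,3],[0,0,2.5],[0,0,1],[0,0,1],[0,0,1],[0,0,1],[0,0,0.8],[0,0,0]], "gripper": [2,2,2,2,2,2,2,2,2,2]}}

```text
time_s: 47.2
tool_pos: [0.4149, -0.1711, 0.1013]
tool_rot: [180.0, -0.1, -180.0]
force: [0.4, -0.9, -0.2]
grip_width: 0.0251
grasp_force: 25.0
```

```bash
python3 al.py
```

```text
t 47.2 [ 0.4149 -0.1711  0.1013] [ 1.7997e+02 -6.0000e-02 -1.7996e+02] F [ 0.4 -0.9 -0.2] w 0.0251 g 25.0
[(np.float64(0.35), np.float64(0.004), np.float64(-0.091)), (np.float64(0.35), np.float64(0.006), np.float64(-0.091)), (np.float64(0.351), np.float64(0.006), np.float64(-0.093)), (np.float64(0.353), np.float64(0.004), np.float64(-0.093))]
pred x 310.1 rows 278 300 seen x 311.4 rows 273 293
dir [-0.79  0.61] [-0.16  0.99]
```

{"op": "drive_tool", "data": {"angular": [[0,0,0],[0,0,0],[0,0,0],[0,0,0],[0,0,0],[0,0,0],[0,0,0],[0,0,0],[0,0,0],[0,0,0],[0,0,0]], "delta_pos": [[0,0,0.25],[0,0,0],[0,0,0],[0,0,0],[0,0,0],[0,0,-2],[0,0,-4],[0,0,-4],[0,0,-3],[0,0,0],[0,0,0]], "gripper": [2,2,4.5,4.5,4.5,4.5,4.5,4.5,4.5,4.5,4.5]}}

```text
time_s: 48.35
tool_pos: [0.4148, -0.171, 0.229]
tool_rot: [180.0, -0.1, -180.0]
force: [0.3, 0.2, -0.7]
grip_width: 0.0449
grasp_force: 0.0
```

Run:
```python
from vt import *
o=pose(); c=eyes.read_camera('scene'); save(c,'d4'); i=c['pixels']
# cap visible? compare white/grey silhouettes: vial detections
print([(round(d['p'],2),np.round(d['centre'],1).tolist()) for d in models.search_frame(c,'vial_1')])
print('pred cap top/edge/body', proj(c,[[.416,-.1704,.112],[.416,-.1704,.093],[.416,-.1704,.074],[.416,-.1704,.05]]).round(1).tolist())
print('well1 cap mid',proj(c,[[.4555,.3593,.093],[.4469,.1793,.093]]).round(1).tolist())
print([(round(d['p'],2),np.round(d['centre'],1).tolist()) for d in models.search_frame(c,'carry')[:2]])
```

```text
t 48.35 [ 0.4148 -0.171   0.229 ] [ 1.7998e+02 -5.0000e-02 -1.7996e+02] F [ 0.3  0.2 -0.7] w 0.0449 g 0.0
[(0.72, [196.9, 212.7]), (0.57, [195.1, 187.8]), (0.56, [249.9, 230.8]), (0.53, [211.8, 232.5]), (0.52, [312.9, 280.4]), (0.46, [231.4, 210.8])]
pred cap top/edge/body [[313.4, 270.5], [312.5, 275.6], [311.6, 280.6], [310.6, 286.8]]
well1 cap mid [[196.1, 182.6], [229.6, 207.8]]
[(0.58, [294.5, 276.9])]
```

Vial 4 reads upright in the carry rack's well, with the detection at (313,280) as expected. Next is vial 5.

{"op": "drive_tool", "data": {"angular": [[0,0,0],[0,0,0],[0,0,0],[0,0,0],[0,0,0],[0,0,0],[0,0,0],[0,0,0],[0,0,0],[0,0,0],[0,0,0],[0,0,0],[0,0,0],[0,0,0]], "delta_pos": [[-0.6,1.5,0],[-1.5,3.5,0],[-1.5,4,0],[-1.4,4,0],[0,4,0],[0,4,0],[0,4,0],[0.6,4,0],[0.6,3,0],[0.6,2,0],[0.01,1.06,0],[0,0,0],[0,0,0],[0,0,0]], "gripper": [4.5,4.5,4.5,4.5,4.5,4.5,4.5,4.5,4.5,4.5,4.5,4.5,4.5,4.5]}}

```text
time_s: 49.9
tool_pos: [0.4468, 0.178, 0.2288]
tool_rot: [180.0, -0.1, 179.9]
force: [0.9, 0.1, 0.3]
grip_width: 0.0452
grasp_force: 0.0
```

{"op": "drive_tool", "data": {"angular": [[0,0,0],[0,0,0],[0,0,0],[0,0,0],[0,0,0],[0,0,0],[0,0,0],[0,0,0],[0,0,0],[0,0,0],[0,0,0],[0,0,0],[0,0,0],[0,0,0],[0,0,0],[0,0,0],[0,0,0],[0,0,0],[0,0,0]], "delta_pos": [[0,0.15,2],[0,0,2],[0,0,2],[0,0,2],[0,0,2],[0,0,2],[0,0,1.2],[0,0,0],[0,0,0],[0,0,0],[0,0,0],[0,0,0],[0,0,-2],[0,0,-4],[0,0,-4],[0,0,-4],[0,0,-2],[0,0,0],[0,0,0]], "gripper": [4.5,4.5,4.5,4.5,4.5,4.5,4.5,4.5,2,2,2,2,2,2,2,2,2,2,2], "squeeze": 25}}

```text
time_s: 51.8
tool_pos: [0.4462, 0.1811, 0.2568]
tool_rot: [180.0, -0.1, -180.0]
force: [-1.0, -0.2, -1.5]
grip_width: 0.0254
grasp_force: 24.7
```

{"op": "drive_tool", "data": {"angular": [[0,0,0],[0,0,0],[0,0,0],[0,0,0],[0,0,0],[0,0,0],[0,0,0],[0,0,0],[0,0,0],[0,0,0],[0,0,0],[0,0,0],[0,0,0],[0,0,0]], "delta_pos": [[-0.5,-1.4,0],[-1.2,-3.5,0],[-1.5,-4,0],[-1.5,-4,0],[-1.5,-4,0],[-1.1,-3.4,0],[-0.7,-2.1,0],[-0.3,-1,0],[0,0,1],[0,0,1.3],[0,0,1],[0,0,0],[0,0,0],[0,0,0]], "gripper": [2,2,2,2,2,2,2,2,2,2,2,2,2,2]}}

```text
time_s: 53.2
tool_pos: [0.5298, -0.0523, 0.2244]
tool_rot: [180.0, -0.0, -179.9]
force: [0.9, 0.0, -0.7]
grip_width: 0.0255
grasp_force: 24.7
```

```bash
python3 al.py
```

```text
t 53.2 [ 0.5298 -0.0523  0.2244] [ 1.7997e+02 -3.0000e-02 -1.7991e+02] F [ 0.9  0.  -0.7] w 0.0255 g 24.7
[(np.float64(0.521), np.float64(0.006), np.float64(-0.093)), (np.float64(0.53), np.float64(0.002), np.float64(-0.091)), (np.float64(0.54), np.float64(0.002), np.float64(-0.093)), (np.float64(0.547), np.float64(0.004), np.float64(-0.093))]
pred x 307.1 rows 201 224 seen x 308.0 rows 206 224
dir [-0.11  0.99] [-0.14  0.99]
```

{"op": "drive_tool", "data": {"angular": [[0,0,0],[0,0,0],[0,0,0],[0,0,0],[0,0,0],[0,0,0],[0,0,0],[0,0,0],[0,0,0],[0,0,0],[0,0,0]], "delta_pos": [[0,-0.22,0],[-0.8,0,0],[-1.1,0,0],[-1.1,0,0],[-0.9,0.03,0],[-0.9,0.04,0],[-0.9,0.04,0],[-0.9,0.03,0],[-1,0.03,0],[0,0,0],[0,0,0]], "gripper": [2,2,2,2,2,2,2,2,2,2,2]}}

```text
time_s: 54.35
tool_pos: [0.6056, -0.0532, 0.2236]
tool_rot: [180.0, -0.1, -179.9]
force: [-0.4, 0.2, -0.7]
grip_width: 0.0257
grasp_force: 24.7
```

```bash
python3 al.py
```

```text
t 54.35 [ 0.6056 -0.0532  0.2236] [ 1.7995e+02 -1.2000e-01 -1.7995e+02] F [-0.4  0.2 -0.7] w 0.0257 g 24.7
[(np.float64(0.449), np.float64(0.004), np.float64(-0.091)), (np.float64(0.457), np.float64(0.006), np.float64(-0.093)), (np.float64(0.463), np.float64(0.002), np.float64(-0.093)), (np.float64(0.473), np.float64(0.004), np.float64(-0.093))]
pred x 323.8 rows 190 212 seen x 324.4 rows 195 213
dir [-0.09  1.  ] [-0.17  0.98]
```

{"op": "drive_tool", "data": {"angular": [[0,0,0],[0,0,0],[0,0,0],[0,0,0],[0,0,0],[0,0,0],[0,0,0],[0,0,0],[0,0,0]], "delta_pos": [[0,0,0.7],[0,0,0.7],[0,0,0.7],[0,0,0.75],[0,0,0],[0,0,0],[0,0,0],[0,0,0],[0,0,0]], "gripper": [2,2,2,2,2,2,5,5,5]}}

```text
time_s: 55.3
tool_pos: [0.6058, -0.0532, 0.1957]
tool_rot: [180.0, -0.0, -180.0]
force: [-0.0, 0.1, 0.4]
grip_width: 0.0419
grasp_force: 0.0
```

{"op": "drive_tool", "data": {"angular": [[0,0,0],[0,0,0],[0,0,0],[0,0,0],[0,0,0],[0,0,0],[0,0,0],[0,0,0],[0,0,0],[0,0,0],[0,0,0],[0,0,0],[0,0,0],[0,0,0],[0,0,0],[0,0,0],[0,0,0],[0,0,0]], "delta_pos": [[0,0,-1.5],[0,0,-2.5],[0,0,-2.5],[0,0,-2.5],[0,0,0],[0,0,0],[0,0,0],[0,0,0],[0,0,0],[0,0,0],[0,0,0],[0,0,0],[0,0,0],[0,0,0],[0,0,0],[0,0,0],[0,0,0],[0,0,0]], "gripper": [5,5,5,5,5,5,5,5,5,5,5,5,5,5,5,5,5,5]}}

```text
time_s: 57.1
tool_pos: [0.6057, -0.0533, 0.2853]
tool_rot: [180.0, -0.1, -180.0]
force: [0.2, -1.1, -0.3]
grip_width: 0.0497
grasp_force: 0.0
```

```bash
python3 weigh.py c1 | grep -v '^0'; python3 rd.py a1 b1 c1
```

```text
t 57.1 [ 0.6057 -0.0533  0.2853] [ 1.7996e+02 -8.0000e-02 -1.7996e+02] F [ 0.2 -1.1 -0.3] w 0.0497 g 0.0
scene amber 71 322.52 212.76 rows 206 222
scene vial_1 [(0.7, [323.7, 206.8])]
scene hook [(0.55, [344.7, 189.5])]
top amber 1 330.0 189.0 rows 189 189
top vial_1 []
top hook [(0.42, [314.9, 142.6]), (0.31, [328.0, 184.4])]
a1 defl (np.float64(0.065), np.float64(-274.6821568627451)) amber max row 230
b1 defl (np.float64(0.024), np.float64(-349.2470588235294)) amber max row 220
c1 defl (np.float64(0.032), np.float64(-377.09901960784316)) amber max row 222
```

Vial 5 reads about 28–30 mm. I'll confirm with the scale pointer and the vials already placed in one composite.

Run:
```python
import cv2,numpy as np
o=np.zeros((600,800,3),np.uint8)
for k,t in enumerate('abc'):
    im=cv2.imread(f'pics/{t}1_scene.png')
    cr=cv2.resize(im[165:235,305:365],None,fx=4.4,fy=4.4,interpolation=cv2.INTER_CUBIC); o[:308,k*266:k*266+264]=cr
im=cv2.imread('pics/c1_scene.png')
o[310:600,:400]=cv2.resize(im[245:315,240:340],(400,280),interpolation=2)[:290].copy() if 0 else cv2.resize(im[243:315,240:340],(400,290),interpolation=2)
o[310:600,402:800]=cv2.resize(im[170:243,165:265],(398,290),interpolation=2)
cv2.imwrite('pics/fin.png',o)
```

```text
(no output)
```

View pics/fin.png

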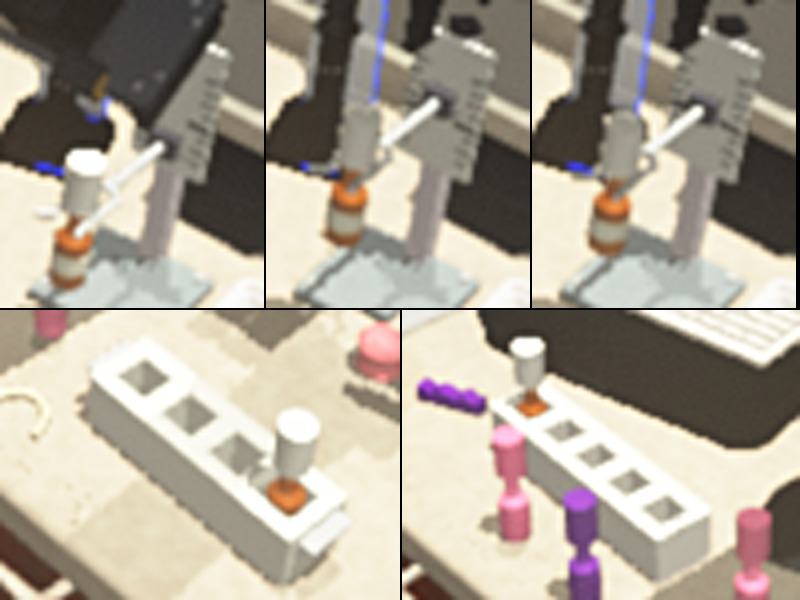

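Panels: vial 1's pointer is far down the plate, while vials 4 and 5 sit near the upper third, so vial 5 is light. Vial 4 stands upright in the carry rack's end well and vial 1 upright in well 1. Now I'll take vial 5 off the hook.

{"op": "drive_tool", "data": {"angular": [[0,0,0],[0,0,0],[0,0,0],[0,0,0],[0,0,0],[0,0,0],[0,0,0],[0,0,0],[0,0,0],[0,0,0],[0,0,0],[0,0,0],[0,0,0],[0,0,0],[0,0,0],[0,0,0]], "delta_pos": [[0,0,2],[0,0,2.2],[0,0,2.2],[0,0,2],[0,0,1.4],[0,0,0],[0,0,0],[0,0,0],[0,0,0],[0,0,0],[0,0,0],[0,0,-1.3],[0,0,-1.3],[0,0,-1.4],[0,0,0],[0,0,0]], "gripper": [5,5,5,5,5,5,5,2,2,2,2,2,2,2,2,2], "squeeze": 25}}

```text
time_s: 59.0
tool_pos: [0.6059, -0.0532, 0.2281]
tool_rot: [180.0, -0.0, -180.0]
force: [-0.2, -0.1, -1.2]
grip_width: 0.0254
grasp_force: 25.0
```

```bash
python3 al.py
```

```text
t 59.0 [ 0.6059 -0.0532  0.2281] [ 1.7997e+02 -1.0000e-02 -1.7996e+02] F [-0.2 -0.1 -1.2] w 0.0254 g 25.0
[(np.float64(0.462), np.float64(0.004), np.float64(-0.093)), (np.float64(0.467), np.float64(0.0), np.float64(-0.091)), (np.float64(0.481), np.float64(0.002), np.float64(-0.093)), (np.float64(0.483), np.float64(0.0), np.float64(-0.093))]
pred x 324.1 rows 189 211 seen x 324.0 rows 195 212
dir [-0.12  0.99] [-0.18  0.98]
```

{"op": "drive_tool", "data": {"angular": [[0,0,0],[0,0,0],[0,0,0],[0,0,0],[0,0,0],[0,0,0],[0,0,0],[0,0,0],[0,0,0],[0,0,0],[0,0,0],[0,0,0],[0,0,0]], "delta_pos": [[0.7,-0.03,0],[0.9,-0.04,0],[0.9,-0.04,0],[0.9,-0.04,0],[1.5,0,0],[1.8,0,0],[1.8,0,-3],[0.5,0,-3.4],[0.5,0,-3.5],[0.5,0,-3.5],[0.5,0,-3.4],[0,0,0],[0,0,0]], "gripper": [2,2,2,2,2,2,2,2,2,2,2,2,2]}}

```text
time_s: 60.35
tool_pos: [0.5005, -0.0549, 0.3961]
tool_rot: [180.0, 0.0, -180.0]
force: [-0.6, -0.4, -1.0]
grip_width: 0.0251
grasp_force: 25.0
```

```bash
python3 cw.py w4 | head -1; python3 cfit.py w4.npy
```

```text
t 60.35 [ 0.5005 -0.0549  0.3961] [ 1.7999e+02  2.0000e-02 -1.7997e+02] F [-0.6 -0.4 -1. ] w 0.0251 g 25.0
w4.npy [-0.6673  0.4202 -0.1033 -3.3974] [-0.6673  0.4202 -0.1033 -3.3945]
[(np.float64(0.4162), np.float64(-0.1707)), (np.float64(0.4188), np.float64(-0.1258)), (np.float64(0.4215), np.float64(-0.0808)), (np.float64(0.4242), np.float64(-0.0359))]
```

{"op": "drive_tool", "data": {"angular": [[0,0,0],[0,0,0],[0,0,0],[0,0,0],[0,0,0],[0,0,0],[0,0,0],[0,0,0]], "delta_pos": [[1,-0.3,1.5],[1.7,-0.6,3],[2,-0.6,3.6],[1.9,-0.6,3.5],[1.33,-0.47,2.5],[0,0,0],[0,0,0],[0,0,0]], "gripper": [2,2,2,2,2,2,2,2]}}

```text
time_s: 61.2
tool_pos: [0.4228, -0.0803, 0.2559]
tool_rot: [180.0, 0.1, -179.9]
force: [-0.3, 0.4, -0.3]
grip_width: 0.0255
grasp_force: 25.0
```

```bash
python3 al.py; python3 -c "
from h import *
print(telemetry.get_obs()['qpos'].round(1))"
```

```text
t 61.2 [ 0.4228 -0.0803  0.2559] [ 1.7997e+02  5.0000e-02 -1.7991e+02] F [-0.3  0.4 -0.3] w 0.0255 g 25.0
[(np.float64(0.516), np.float64(-0.002), np.float64(-0.093)), (np.float64(0.518), np.float64(0.0), np.float64(-0.091)), (np.float64(0.518), np.float64(0.002), np.float64(-0.093)), (np.float64(0.532), np.float64(0.0), np.float64(-0.093))]
pred x 290.5 rows 213 238 seen x 290.7 rows 220 239
dir [-0.06  1.  ] [-0.11  0.99]
[ 21.5  -8.8 -12.8 110.   -2.   78.5  99.4]
```

{"op": "drive_tool", "data": {"angular": [[0,0,0],[0,0,0],[0,0,0],[0,0,0],[0,0,0],[0,0,0]], "delta_pos": [[0,0,2],[0,0,3],[0,0,2.5],[0,0,1.5],[0,0,0],[0,0,0]], "gripper": [2,2,2,2,2,2]}}

```text
time_s: 61.85
tool_pos: [0.4224, -0.0804, 0.1657]
tool_rot: [180.0, 0.0, -179.9]
force: [-0.2, -0.5, -0.6]
grip_width: 0.0258
grasp_force: 25.0
```

{"op": "drive_tool", "data": {"angular": [[0,0,0],[0,0,0],[0,0,0],[0,0,0],[0,0,0],[0,0,0],[0,0,0],[0,0,0]], "delta_pos": [[0.1,0,1],[0,0,1],[0,0,1],[0,0,1],[0,0,1],[0,0,1.3],[0,0,0],[0,0,0]], "gripper": [2,2,2,2,2,2,2,2]}}

```text
time_s: 62.65
tool_pos: [0.42, -0.0806, 0.101]
tool_rot: [180.0, -0.1, -180.0]
force: [1.4, -1.0, -1.9]
grip_width: 0.0252
grasp_force: 25.0
```

Inserted with only small forces. Next: seat it, let go, rise, and move clear.

{"op": "drive_tool", "data": {"angular": [[0,0,0],[0,0,0],[0,0,0],[0,0,0],[0,0,0],[0,0,0],[0,0,0],[0,0,0],[0,0,0],[0,0,0],[0,0,0],[0,0,0],[0,0,0]], "delta_pos": [[0,0,0.25],[0,0,0],[0,0,0],[0,0,0],[0,0,0],[0,0,-2],[0,0,-4],[0,0,-4],[0,0,-4],[-2,2,-3],[-3,3,0],[0,0,0],[0,0,0]], "gripper": [2,2,4.5,4.5,4.5,4.5,4.5,4.5,4.5,4.5,4.5,4.5,4.5]}}

```text
time_s: 63.95
tool_pos: [0.47, -0.0299, 0.2682]
tool_rot: [180.0, -0.2, -179.8]
force: [-0.9, -0.5, -0.3]
grip_width: 0.0454
grasp_force: 0.0
```

Run:
```python
from vt import *
pose(); c=eyes.read_camera('scene'); save(c,'end')
print([(round(d['p'],2),np.round(d['centre'],1).tolist()) for d in models.search_frame(c,'vial_1')],[(round(d['p'],2),np.round(d['centre'],1).tolist()) for d in models.search_frame(c,'carry')[:2]])
A=amber(c); i=c['pixels'].astype(int)
W=(i.max(2)-i.min(2)<40)
for nm,P in (('v4',[.416,-.1704,.008]),('v5',[.4212,-.0806,.008]),('v1',[.4555,.3593,.008])):
    m=cyl(c,P,BODY)>.5; cap=cyl(c,P,[(.013,.066,.013,.104)])>.5
    R0=cv2.dilate(m.astype(np.uint8),np.ones((9,9)))>0; ys,xs=np.nonzero(A&R0); q=proj(c,[[P[0],P[1],P[2]+h] for h in(.05,.085,.104)])
    print(nm,'amber',len(xs),xs.mean().round(1),ys.mean().round(1),ys.min(),ys.max(),'pred .05/.085/.104',q.round(1).tolist(),'cap px grey frac',W[cap].mean().round(2))
```

```text
t 63.95 [ 0.47   -0.0299  0.2682] [ 179.96   -0.21 -179.84] F [-0.9 -0.5 -0.3] w 0.0454 g 0.0
[(0.74, [253.9, 232.6]), (0.71, [197.2, 184.5]), (0.69, [314.2, 282.1]), (0.55, [194.1, 214.3]), (0.5, [207.4, 227.8])] [(0.97, [293.3, 278.0])]
v4 amber 73 311.4 288.5 285 293 pred .05/.085/.104 [[310.9, 284.8], [312.5, 275.6], [313.4, 270.5]] cap px grey frac 0.97
v5 amber 65 286.5 268.7 265 273 pred .05/.085/.104 [[286.2, 265.0], [287.1, 255.9], [287.7, 250.9]] cap px grey frac 0.97
v1 amber 38 197.1 193.4 190 196 pred .05/.085/.104 [[196.8, 191.0], [196.1, 182.6], [195.7, 178.0]] cap px grey frac 0.97
```

Vials 4 and 5 show the same seated pattern in the carry rack. Vial 1 is in well 1 and the hook is empty, so I'm handing in.

```bash
python3 -c "
from cell import env
print(env.sign_off())"
```

```text
the job is handed in; nothing more can be done
None
```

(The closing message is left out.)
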